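# Flex-test hinged slide chambers and pile the good ones with separators

## Robot

A 6-joint arm with a two-finger parallel gripper is mounted at the origin on the work surface. World frame = base frame: x ahead of the robot, y to its left, z up, the work surface at z = 0. Lengths are in m, angles in rad, forces in N, time in s.
With the tool pointing down it reaches from about 0.35 to 0.975 m from the base axis. Payload 4.9 kg.
Tool frame: the origin (TCP) lies on the centre line of the jaws, within the pads' length; the fingertips stand ctrl.tcp_to_tips ahead of it and the grasp point (between the pads) lies 3 mm ahead of it (ctrl.tcp_to_tips is the distance from the TCP to the fingertips, in m); z points along the fingers, y is the direction in which the jaws open and shut (so a half turn about z gives the same grasp; the last joint's range is limited). The gripper opens to 85 mm and grips with 20 to 120 N. Pads are 22 mm wide; open, the fingers measure 114 mm over their backs; the gripper's body (76 mm by 85 mm) begins 54 mm behind the grasp point. The pads swing forward as they close: fully open they stand 13 mm farther back than shut.
Start: joints at [-1.253, 0.053, 1.613, -0, 1.476, -0.119], TCP at [0.264, -0.566, 0.225] pointing down, gripper open.
Joint ranges: [-3.01, 3.01], [-1.01, 2.22], [0.06, 2.58], [-1.02, 4.17], [0.09, 2.62], [-3.14, 3.14]. Speed limits (rad/s): [2.57, 2.57, 3.14, 3.14, 3.14, 3.14].

## Interface

Orientations are given as a rotation vector (axis times angle).
In Python, from station import ctrl, vision gives the robot as it stands.
- The arm moves only by the tool jog_arm, never from a script. Its argument "deltas" is a list of rows, each a list of 7 numbers: the turn, a rotation vector about the tool's x, y, z in rad, then the shift along the tool's x, y, z in cm, then the opening, from 0 (shut) to 1 (fully open). A call has 1 to 12 rows; each row shifts and turns the commanded pose from where the row before left it, along the tool's axes as they then stand; what a row does not reach is not made up. A row lasts 1/12 s, in which the tool goes at most 41.7 mm and 7.16 degrees, less where a joint would pass 70% of its speed; a pose out of reach is approached as far as the arm can. A call with a gripper value outside its range is refused whole. The fingers move at their own pace and stop on an object; "grip_force" is the grip in N (left out, the last holds). Time passes only in rows, so rows that do not move let the fingers close. It gives the time, the measured TCP pose, the force and the opening at its end, in the units of the state.
- ctrl.get_obs(): the state, without advancing time (a new reading comes with each control period).
- vision.get_image(name): name is "scene" or "top" or "wrist"; returns (picture, depth): 400x640x3 uint8, red, green, blue; 400x640 float32, m along the optical axis (not along the pixel's ray), 0 where there is no reading.
- vision.calibration(name): a dict with "fx", "fy", "cx", "cy" (pixels), "rvec" (rotation vector, rad) and "tvec" (3), from world to camera coordinates, as OpenCV has them; the wrist camera has in their place "hand_eye" (4x4, takes a point from camera to tool coordinates, whose origin is the TCP and whose axes are the flange's). Camera axes: x right, y down, z forward; pixel columns grow to the right and rows downward; lengths in m; the calibration is good to about 2 mm. A picture is of the moment at which its call begins: read the wrist's pose just before it. calibration takes no time and is no camera call.
- ctrl.finish_job(): hands the job in, once; it reports no verdict.
The state is a dict: "t": time; "q": joint angles; "dq": joint speeds; "effort": joint torques, N m; "tool_pos": TCP position; "tool_rot": TCP orientation; "contact_force": force on the tool from outside, world axes, zero at the start; "wrist_torque": the same for the moment, N m; "opening": finger opening in m.
Only numpy, scipy, OpenCV 4.12 (cv2) and the standard library are available. Lean on these libraries where they do the work, as an engineer would, in place of code of your own. Each camera call takes 0.05 s, during which the arm holds its last target. There are 200 camera calls.

## Task

The hinged slide chambers have come back from washing with their lids ajar: flex every one by pressing its lid down as far as it goes. Those whose hinge is seized and jams part-way go in the grey repair tray, flat and beside each other; those that swing fully shut go, shut, in one square pile in the middle of the shallow steel stock tray, lengthwise along it, with a separator sheet laid squarely between every two. Leave the dishes, marker and beaker where they are, and keep any spare sheet out of the stock tray.

Things in the scene. Friction and masses are not known exactly. Their poses are not given: they have to be found in the camera images.
- chamber1_mid (a point): hinged slide chamber 1 (may be absent): a clamshell of bare metal, an aluminium base block 112 x 56 x 20 mm with a steel lid 100 x 50 mm, 7.5 mm thick, on a hinge across one end; shut, the whole is 28 mm high. The point is the centre of the base block, 10 mm above its underside; x runs along its length towards the hinge end, y across, z up. The base is gripped across its 56 mm width (the lid is 3 mm narrower each side). About 0.26 kg
- lid1_press (a point): point on the upper face of the lid of chamber 1, 92 mm from the hinge axis and 22 mm short of the end of the thumb tab, where a finger presses to flex it; the hinge axis lies across the chamber, 50 mm from the base centre towards its +x end and 21.5 mm above its underside. With the lid shut this point is 28 mm above the underside
- lid1 (a joint): hinge angle of the lid of chamber 1, rad: 0 shut, growing as it opens; all start ajar by 0.26 to 0.36. A working hinge is a little stiff, stays where it is left and swings right down to 0 under 2 N at the press point; a seized one moves the same way at first but jams at 0.15 and goes no further under 25 N. Which are which cannot be seen, only felt
- chamber2_mid (a point): hinged slide chamber 2 (may be absent): a clamshell of bare metal, an aluminium base block 112 x 56 x 20 mm with a steel lid 100 x 50 mm, 7.5 mm thick, on a hinge across one end; shut, the whole is 28 mm high. The point is the centre of the base block, 10 mm above its underside; x runs along its length towards the hinge end, y across, z up. The base is gripped across its 56 mm width (the lid is 3 mm narrower each side). About 0.26 kg
- lid2_press (a point): point on the upper face of the lid of chamber 2, 92 mm from the hinge axis and 22 mm short of the end of the thumb tab, where a finger presses to flex it; the hinge axis lies across the chamber, 50 mm from the base centre towards its +x end and 21.5 mm above its underside. With the lid shut this point is 28 mm above the underside
- lid2 (a joint): hinge angle of the lid of chamber 2, rad: 0 shut, growing as it opens; all start ajar by 0.26 to 0.36. A working hinge is a little stiff, stays where it is left and swings right down to 0 under 2 N at the press point; a seized one moves the same way at first but jams at 0.15 and goes no further under 25 N. Which are which cannot be seen, only felt
- chamber3_mid (a point): hinged slide chamber 3 (may be absent): a clamshell of bare metal, an aluminium base block 112 x 56 x 20 mm with a steel lid 100 x 50 mm, 7.5 mm thick, on a hinge across one end; shut, the whole is 28 mm high. The point is the centre of the base block, 10 mm above its underside; x runs along its length towards the hinge end, y across, z up. The base is gripped across its 56 mm width (the lid is 3 mm narrower each side). About 0.26 kg
- lid3_press (a point): point on the upper face of the lid of chamber 3, 92 mm from the hinge axis and 22 mm short of the end of the thumb tab, where a finger presses to flex it; the hinge axis lies across the chamber, 50 mm from the base centre towards its +x end and 21.5 mm above its underside. With the lid shut this point is 28 mm above the underside
- lid3 (a joint): hinge angle of the lid of chamber 3, rad: 0 shut, growing as it opens; all start ajar by 0.26 to 0.36. A working hinge is a little stiff, stays where it is left and swings right down to 0 under 2 N at the press point; a seized one moves the same way at first but jams at 0.15 and goes no further under 25 N. Which are which cannot be seen, only felt
- chamber4_mid (a point): hinged slide chamber 4 (may be absent): a clamshell of bare metal, an aluminium base block 112 x 56 x 20 mm with a steel lid 100 x 50 mm, 7.5 mm thick, on a hinge across one end; shut, the whole is 28 mm high. The point is the centre of the base block, 10 mm above its underside; x runs along its length towards the hinge end, y across, z up. The base is gripped across its 56 mm width (the lid is 3 mm narrower each side). About 0.26 kg
- lid4_press (a point): point on the upper face of the lid of chamber 4, 92 mm from the hinge axis and 22 mm short of the end of the thumb tab, where a finger presses to flex it; the hinge axis lies across the chamber, 50 mm from the base centre towards its +x end and 21.5 mm above its underside. With the lid shut this point is 28 mm above the underside
- lid4 (a joint): hinge angle of the lid of chamber 4, rad: 0 shut, growing as it opens; all start ajar by 0.26 to 0.36. A working hinge is a little stiff, stays where it is left and swings right down to 0 under 2 N at the press point; a seized one moves the same way at first but jams at 0.15 and goes no further under 25 N. Which are which cannot be seen, only felt
- chamber5_mid (a point): hinged slide chamber 5 (may be absent): a clamshell of bare metal, an aluminium base block 112 x 56 x 20 mm with a steel lid 100 x 50 mm, 7.5 mm thick, on a hinge across one end; shut, the whole is 28 mm high. The point is the centre of the base block, 10 mm above its underside; x runs along its length towards the hinge end, y across, z up. The base is gripped across its 56 mm width (the lid is 3 mm narrower each side). About 0.26 kg
- lid5_press (a point): point on the upper face of the lid of chamber 5, 92 mm from the hinge axis and 22 mm short of the end of the thumb tab, where a finger presses to flex it; the hinge axis lies across the chamber, 50 mm from the base centre towards its +x end and 21.5 mm above its underside. With the lid shut this point is 28 mm above the underside
- lid5 (a joint): hinge angle of the lid of chamber 5, rad: 0 shut, growing as it opens; all start ajar by 0.26 to 0.36. A working hinge is a little stiff, stays where it is left and swings right down to 0 under 2 N at the press point; a seized one moves the same way at first but jams at 0.15 and goes no further under 25 N. Which are which cannot be seen, only felt
- sheet1_mid (a point): separator sheet 1: rigid white plastic, 126 x 66 x 6 mm, lying flat; the point is its centre (3 mm above its underside), x along its length, y across the 66 mm over which it is gripped. 45 g
- sheet2_mid (a point): separator sheet 2: rigid white plastic, 126 x 66 x 6 mm, lying flat; the point is its centre (3 mm above its underside), x along its length, y across the 66 mm over which it is gripped. 45 g
- stock_in (a point): stock tray: shallow steel tray 200 x 160 mm, rim 12 mm high, fixed; the point is the centre of its inner floor (4 mm above the bench), x along its 200 mm, y along its 160 mm
- repair_in (a point): repair tray: deeper grey plastic tray, 170 (x) x 215 (y) mm outside, rim 35 mm high, walls and floor 5 mm, fixed; the point is the centre of its inner floor; room for two chambers side by side, each lengthwise along the tray's x
- dishes_mid (a point): bystander: two stacked clear culture dishes, 86 mm across, 27 mm high together; the point is their centre, 14 mm up
- marker: bystander: marker pen, 135 mm long, lying at the far side; origin half-way along, on the bench
- beaker: bystander: glass beaker, 70 mm across, 90 mm high; origin at the centre of its underside

How it is judged:
By the outcome, as a careful person would: the job done as asked, in the order asked, and still so for the second after the job is handed in, with the robot touching nothing.
Of chamber1, chamber2, chamber3, chamber4, chamber5 only 4 to 5 are there at a start; the rules pass over those that are not, and their reading is None.
At some moment in a run one of chamber1, chamber2, chamber3, chamber4, chamber5 may be knocked a few centimetres aside while the robot is not near it.
It also fails if it takes over 210 s, if anything falls off the work surface, if the arm or the gripper's body presses on something with over 40 N, if the wrist force passes 120 N, or if a joint passes its speed limit or range.

## Working session

There is one attempt and no reset: what is moved stays moved. The work goes in short steps, Python scripts to look and compute and a tool call to move; the robot and the scene stay as the last step left them, time stands still between calls to the robot, and variables do not carry over. Pictures are saved under pics/ and viewed, about 12 in all and at most 16, crops included, and the job is handed in when it is done.

Besides the shell and the picture viewer there is one more tool, called as name(argument=value, ...), one argument or row to a line, values as JSON. jog_arm: Moves the arm, as the interface text tells. Its arguments: {"type":"object","properties":{"deltas":{"type":"array"},"grip_force":{"type":"number"}},"required":["deltas"]}

```bash
ls; mkdir -p pics; python3 - <<'E'
from station import ctrl, vision
import cv2,numpy as np
print(ctrl.get_obs(), ctrl.tcp_to_tips)
for n in("top","scene"):
    im,d=vision.get_image(n); c=vision.calibration(n); print(n,c)
    cv2.imwrite(f"pics/{n}0.png",im[:,:,::-1]); np.savez(f"pics/{n}0.npz",im=im,d=d)
print(vision.calibration("wrist"))
E
```

```text
pics
{'t': 0.0, 'q': array([-1.25303705e+00,  5.33988335e-02,  1.61429200e+00,  1.56273079e-06,
        1.47599570e+00, -1.18985071e-01]), 'dq': array([ 2.42074741e-04,  5.03900394e-04, -1.85779774e-03, -1.21317378e-03,
        2.00855922e-03,  5.63474801e-05]), 'effort': array([-1.36264807e-03, -3.93678117e+01, -3.70178640e+01, -2.14843853e-04,
        7.01169643e-03,  6.19955287e-06]), 'tool_pos': array([ 0.26417947, -0.56572247,  0.22383821]), 'tool_rot': array([-3.06495004e+00, -6.80145317e-01,  3.23705360e-04]), 'contact_force': array([-0.51339593, -0.18580929, -0.39450596]), 'wrist_torque': array([-0.00365319,  0.02943611,  0.04808189]), 'opening': 0.08533028376608494} 0.022
top {'fx': 399.9057806947965, 'fy': 399.9057806947965, 'cx': 311.6904635057842, 'cy': 194.25361085995485, 'rvec': array([ 2.13901684, -2.11018058,  0.15885189]), 'tvec': array([0.01102021, 0.58214669, 1.02937983])}
scene {'fx': 377.92615034172434, 'fy': 377.92615034172434, 'cx': 319.39720197955353, 'cy': 200.47516790126915, 'rvec': array([ 1.14850283,  2.24910017, -1.07511638]), 'tvec': array([ 0.35552458, -0.25783831,  1.26386704])}
{'fx': 327.426849883082, 'fy': 327.426849883082, 'cx': 324.25052146385144, 'cy': 198.14750385713688, 'hand_eye': array([[ 1.05002881e-03, -9.58545220e-01, -2.84938517e-01,
         7.27254298e-02],
       [ 9.99999433e-01,  1.05779606e-03,  1.26633842e-04,
         2.13772828e-04],
       [ 1.80022576e-04, -2.84938489e-01,  9.58545787e-01,
        -1.48806550e-01],
       [ 0.00000000e+00,  0.00000000e+00,  0.00000000e+00,
         1.00000000e+00]])}
```

View pics/top0.png

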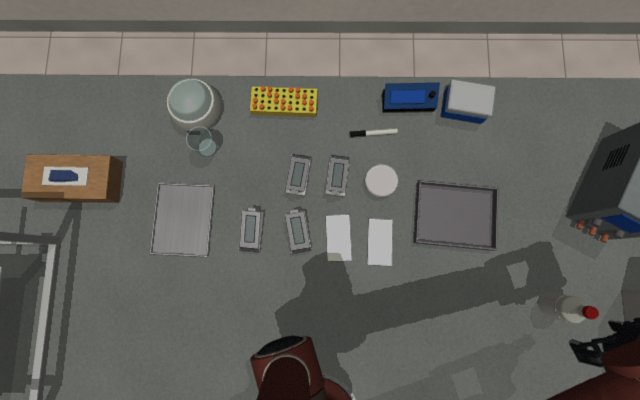

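View pics/scene0.png

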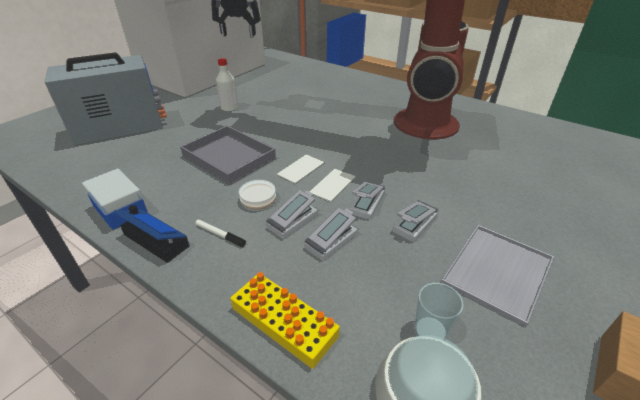

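The top view shows four chambers at about (298,175), (337,175), (251,229) and (298,230), with the sheets at (339,238) and (380,242). The stock tray is at (183,220), the repair tray at (456,215), the dishes at (381,180), the marker at (374,133) and the beaker at (203,143). The scene view agrees: four chambers with their lids ajar.

```bash
cat > h.py <<'E'
import numpy as np, cv2
from scipy.spatial.transform import Rotation as Ro
from station import ctrl, vision
def pose():
    o=ctrl.get_obs(); R=Ro.from_rotvec(o["tool_rot"]).as_matrix(); return o,np.array(o["tool_pos"]),R
def cloud(name,im=None,d=None):
    "world points per pixel"
    c=vision.calibration(name)
    if name=="wrist":
        o,p,R=pose(); im,d=vision.get_image(name); H=c["hand_eye"]; Rc=R@H[:3,:3]; t=R@H[:3,3]+p
    else:
        if im is None: im,d=vision.get_image(name)
        Rw=cv2.Rodrigues(c["rvec"])[0]; Rc=Rw.T; t=-Rw.T@c["tvec"]
    v,u=np.mgrid[:400,:640]
    P=np.stack([(u-c["cx"])/c["fx"]*d,(v-c["cy"])/c["fy"]*d,d],-1)@Rc.T+t
    P[d==0]=np.nan
    return im,d,P
def rect(xy):
    (c,(w,h),a)=cv2.minAreaRect(xy.astype(np.float32)*1000)
    a=np.deg2rad(a)
    if w<h: w,h=h,w; a+=np.pi/2
    a=(a+np.pi/2)%np.pi-np.pi/2
    return np.array(c)/1000,w,h,a
def blobs(P,m,n=60):
    k,l,s,_=cv2.connectedComponentsWithStats(m.astype(np.uint8))
    for i in range(1,k):
        if s[i,4]>n: yield s[i],P[l==i]
E
python3 - <<'E'
from h import *
for n in("top","scene"):
    z=np.load(f"pics/{n}0.npz"); im,d,P=cloud(n,z["im"],z["d"])
    g=(P[...,0]>.3)&(P[...,0]<.95)&(abs(P[...,1])<.5)
    print(n,"bench z",np.nanmedian(P[...,2][g]))
    m=g&(P[...,2]>.010)&(P[...,2]<.09)
    for s,p in blobs(P,m):
        c,w,h,a=rect(p[:,:2])
        hi=p[p[:,2]>np.percentile(p[:,2],85)][:,:2].mean(0); q=hi-c
        print(s[:4],"c",c.round(3),"wh",round(w),round(h),"a",a.round(3),"zmax",np.percentile(p[:,2],98).round(3),"hi-c",q.round(3))
    if n=="top":
        w_=g&(im.min(-1)>200)&(P[...,2]<.03)
        for s,p in blobs(P,w_): c,w,h,a=rect(p[:,:2]); print("white",s[:4],c.round(3),round(w),round(h),a.round(3),np.median(p[:,2]).round(4))
E
```

```text
top bench z 0.0008661167568341233
[167  79  54  78] c [0.799 0.331] wh 201 148 a 0.64 zmax 0.089 hi-c [-0.024  0.004]
[441  80  54  44] c [ 0.851 -0.412] wh 123 88 a 1.406 zmax 0.078 hi-c [-0.     0.001]
[382  83  58  29] c [ 0.865 -0.255] wh 151 63 a -1.542 zmax 0.071 hi-c [ 0.021 -0.002]
[250  86  67  31] c [0.857 0.106] wh 190 78 a 1.547 zmax 0.048 hi-c [-0.001  0.002]
[350 129  47   8] c [ 0.77  -0.152] wh 133 16 a -1.49 zmax 0.022 hi-c [-0.004  0.038]
[285 154  26  42] c [0.641 0.059] wh 114 56 a -0.139 zmax 0.056 hi-c [-0.042  0.006]
[325 155  25  42] c [ 0.64 -0.05] wh 115 56 a -0.121 zmax 0.056 hi-c [-0.042  0.005]
[365 164  33  33] c [ 0.628 -0.171] wh 88 88 a 1.111 zmax 0.034 hi-c [0.001 0.002]
[414 181  85  70] c [ 0.535 -0.374] wh 216 171 a 1.486 zmax 0.038 hi-c [-0.002  0.009]
[238 208  26  45] c [0.485 0.185] wh 115 57 a -0.076 zmax 0.057 hi-c [ 0.041 -0.005]
[285 209  27  45] c [0.483 0.056] wh 112 56 a 0.192 zmax 0.065 hi-c [0.041 0.009]
scene bench z 0.001292369339596311
[180 125  96  57] c [ 0.536 -0.374] wh 221 174 a 1.489 zmax 0.037 hi-c [0.008 0.013]
[ 82 169 107
[... 214 characters left out ...]
0.064 hi-c [-0.008  0.006]
[267 190  50  47] c [ 0.643 -0.05 ] wh 117 55 a -0.123 zmax 0.055 hi-c [-0.039  0.005]
[393 200  46  40] c [0.486 0.184] wh 116 57 a -0.066 zmax 0.057 hi-c [ 0.044 -0.003]
[196 219  50  26] c [ 0.774 -0.153] wh 136 16 a -1.469 zmax 0.022 hi-c [-0.005  0.043]
[442 225 112  99] c [0.515 0.379] wh 203 160 a -0.032 zmax 0.014 hi-c [0.021 0.003]
[230 272 110  95] c [0.86  0.105] wh 191 76 a 1.543 zmax 0.048 hi-c [-0.001  0.005]
[415 283  48  56] c [0.725 0.322] wh 68 67 a 0.074 zmax 0.09 hi-c [-0.002 -0.   ]
[375 337  39  63] c [0.853 0.31 ] wh 103 46 a 0.381 zmax 0.089 hi-c [0.021 0.014]
[471 367  11  33] c [0.817 0.415] wh 58 16 a 0.195 zmax 0.089 hi-c [ 0.017 -0.002]
```

jog_arm(
  deltas=[
    [0,0,0.11,0,0,0,0],
    [0,0,0.11,0,0,0,0],
    [0,0,0.11,0,0,0,0],
    [0,0,0.107,0,0,0,0],
    [0,0,0,2.1,-3.25,0,0],
    [0,0,0,2.1,-3.25,0,0],
    [0,0,0,2.1,-3.25,0,0],
    [0,0,0,2.1,-3.25,0,0],
    [0,0,0,2.1,-3.25,0,0],
    [0,0,0,2.1,-3.25,0,0],
    [0,0,0,2.1,-3.25,0,0],
    [0,0,0,2.1,-3.25,0,0],
  ],
)

```text
t: 1.1
tool_pos: [0.4329, -0.3044, 0.2246]
tool_rot: [-3.141, 0.001, 0.001]
contact_force: [1.2, -0.1, -0.5]
opening: 0.0002
```

jog_arm(
  deltas=[
    [0,0,0,2.1,-3.25,0,0],
    [0,0,0,2.1,-3.25,0,0],
    [0,0,0,2.1,-3.25,0,0],
    [0,0,0,2.1,-3.25,0,0],
    [0,0,0,2.1,-3.25,0,0],
    [0,0,0,2.1,-3.25,0,0],
    [0,0,0,2.1,-3.25,0,0],
    [0,0,0,2.1,-3.25,0,0],
    [0,0,0,0,0,0,0],
    [0,0,0,0,0,0,0],
  ],
)

```text
t: 1.93
tool_pos: [0.6007, -0.0445, 0.2242]
tool_rot: [-3.142, -0.005, 0.002]
contact_force: [0.4, -0.5, -0.1]
opening: 0.0002
```

jog_arm(
  deltas=[
    [0,0,0,0,0,3.5,0],
    [0,0,0,0,0,3.5,0],
    [0,0,0,0,0,3.5,0],
    [0,0,0,0,0,3.4,0],
    [0,0,0,0,0,0.5,0],
    [0,0,0,0,0,0.5,0],
    [0,0,0,0,0,0.5,0],
    [0,0,0,0,0,0.3,0],
    [0,0,0,0,0,0.3,0],
    [0,0,0,0,0,0.2,0],
    [0,0,0,0,0,0,0],
  ],
)

```text
t: 2.85
tool_pos: [0.601, -0.0465, 0.064]
tool_rot: [3.141, -0.0, 0.002]
contact_force: [-0.5, -0.5, 0.4]
opening: -0.0002
```

jog_arm(
  deltas=[
    [0,0,0,0,0,0.15,0],
    [0,0,0,0,0,0.15,0],
    [0,0,0,0,0,0,0],
  ],
)

```text
t: 3.1
tool_pos: [0.6005, -0.0463, 0.0601]
tool_rot: [-3.142, 0.0, 0.0]
contact_force: [0.2, -0.2, 0.0]
opening: -0.0001
```

jog_arm(
  deltas=[
    [0,0,0,0,0,0.3,0],
    [0,0,0,0,0,0.3,0],
    [0,0,0,0,0,0.2,0],
    [0,0,0,0,0,0.1,0],
    [0,0,0,0,0,0.1,0],
    [0,0,0,0,0,0,0],
  ],
)

```text
t: 3.6
tool_pos: [0.6003, -0.0463, 0.0497]
tool_rot: [-3.141, 0.0, 0.001]
contact_force: [0.2, 0.6, -0.6]
opening: 0.0003
```

jog_arm(
  deltas=[
    [0,0,0,0,0,0.1,0],
    [0,0,0,0,0,0.1,0],
    [0,0,0,0,0,0,0],
  ],
)

```text
t: 3.85
tool_pos: [0.6005, -0.0464, 0.048]
tool_rot: [-3.142, 0.0, 0.0]
contact_force: [-0.5, 0.2, -0.7]
opening: -0.0004
```

jog_arm(
  deltas=[
    [0,0,0,0,0,0.1,0],
    [0,0,0,0,0,0.1,0],
    [0,0,0,0,0,0,0],
  ],
)

```text
t: 4.1
tool_pos: [0.6004, -0.0464, 0.0459]
tool_rot: [3.142, -0.0, -0.0]
contact_force: [-0.1, 0.4, 1.0]
opening: 0.0001
```

```bash
python3 - <<'E'
from h import *
o,p,R=pose(); print(p,o["contact_force"])
im,d,P=cloud("wrist"); cv2.imwrite("pics/w1.png",im[:,:,::-1])
im,d,P=cloud("scene"); cv2.imwrite("pics/s1.png",cv2.resize(im[150:280,230:440,::-1],None,fx=3,fy=3))
E
```

```text
[ 0.6004379  -0.04637956  0.0459436 ] [-0.05228016  0.42449771  0.95240422]
```

View pics/s1.png

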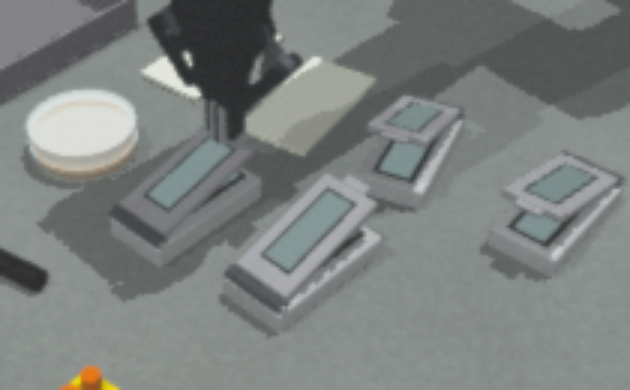

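The gripper tip is at the tab of chamber B, and its lid still looks partly open. I'll measure the lid angles from depth.

```bash
cat >> h.py <<'E'
def angles(name="scene"):
    "lid tilt of each chamber: plane fit along the length on points above z=23 mm"
    im,d,P=cloud(name)
    for (cx,cy,a,s) in CH:
        u=np.array([np.cos(a),np.sin(a)])*s; v=np.array([-u[1],u[0]])
        q=P[...,:2]-[cx,cy]; L=q@u; W=q@v; z=P[...,2]
        r=[]
        for l in range(-55,50,12):
            m=(abs(L-l/1000)<.006)&(abs(W)<.022)&(z>.002)&(z<.075); r.append(round(1000*float(np.median(z[m]))) if m.sum()>3 else None)
        print(name,(cx,cy),"z(mm) from tab to hinge",r)
CH=[(.642,.059,-.139,1),(.641,-.05,-.121,1),(.4835,.185,-.076,-1),(.4815,.056,.192,-1)]
E
python3 - <<'E'
from h import *
angles("scene"); angles("top"); angles("wrist")
E
```

```text
scene (0.642, 0.059) z(mm) from tab to hinge [56, 54, 51, 48, 45, 42, 38, 35, 32]
scene (0.641, -0.05) z(mm) from tab to hinge [51, 51, 50, 45, 42, 40, 37, 34, 31]
scene (0.4835, 0.185) z(mm) from tab to hinge [20, 23, 23, 47, 45, 41, 38, 34, 32]
scene (0.4815, 0.056) z(mm) from tab to hinge [19, 23, 23, 23, 23, 45, 40, 37, 33]
top (0.642, 0.059) z(mm) from tab to hinge [22, 53, 50, 47, 43, 41, 37, 34, 30]
top (0.641, -0.05) z(mm) from tab to hinge [19, 20, None, None, None, None, None, None, None]
top (0.4835, 0.185) z(mm) from tab to hinge [54, 54, 51, 48, 44, 41, 38, 34, 31]
top (0.4815, 0.056) z(mm) from tab to hinge [63, 62, 58, 53, 48, 44, 40, 36, 33]
wrist (0.642, 0.059) z(mm) from tab to hinge [55, 54, 51, 48, 45, 41, 38, 35, 32]
wrist (0.641, -0.05) z(mm) from tab to hinge [None, 51, 49, 46, 43, 40, 37, 34, 31]
wrist (0.4835, 0.185) z(mm) from tab to hinge [8, 20, 20, 21, 21, 21, None, None, None]
wrist (0.4815, 0.056) z(mm) from tab to hinge [18, 20, None, None, None, None, None, None, None]
```

View pics/w1.png

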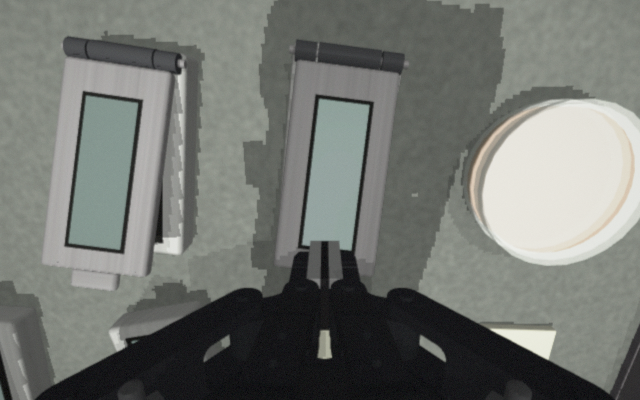

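The wrist view shows the fingers over the tab end of lid B, at about (325,245). I'll read the tip depth directly.

```bash
python3 - <<'E'
from h import *
im,d,P=cloud("wrist")
for v in range(225,300,6): print(v,[(P[v,u]*1000).round().astype(int).tolist() for u in (285,310,318,334,350)])
o,p,R=pose();print(p,o["contact_force"],o["wrist_torque"])
E
```

```text
225 [[616, -28, 48], [616, -40, 48], [616, -44, 48], [615, -51, 46], [616, -59, 47]]
231 [[613, -28, 48], [613, -40, 48], [613, -44, 48], [613, -51, 48], [612, -59, 46]]
237 [[610, -28, 49], [610, -40, 49], [610, -44, 49], [610, -51, 48], [610, -59, 48]]
243 [[608, -28, 50], [611, -40, 58], [611, -44, 58], [612, -51, 59], [608, -59, 50]]
249 [[605, -28, 51], [612, -40, 66], [612, -44, 65], [612, -51, 65], [604, -59, 50]]
255 [[602, -28, 51], [611, -41, 70], [612, -44, 71], [611, -51, 70], [607, -58, 62]]
261 [[598, -27, 51], [612, -41, 77], [611, -44, 75], [612, -50, 76], [608, -58, 69]]
267 [[595, -27, 51], [611, -41, 81], [612, -44, 81], [612, -50, 81], [607, -57, 73]]
273 [[563, -20, 0], [612, -41, 85], [611, -44, 84], [612, -50, 86], [608, -57, 79]]
279 [[559, -20, 0], [612, -41, 90], [611, -44, 89], [612, -50, 90], [613, -56, 91]]
285 [[613, -33, 96], [613, -42, 96], [613, -44, 96], [613, -50, 96], [614, -55, 99]]
291 [[612, -33, 99], [613, -42, 99], [612, -44, 98], [613, -50, 99], [613, -55, 100]]
297 [[613, -34, 103], [612, -42, 102], [610, -44, 99], [613, -50, 103], [613, -55, 103]]
[ 0.60051983 -0.04637687  0.0460886 ] [-0.64459059  0.05842169  0.74034009] [-0.00792165 -0.00942029  0.02795139]
```

jog_arm(
  deltas=[
    [0,0,0,0,0,0.2,0],
    [0,0,0,0,0,0.2,0],
    [0,0,0,0,0,0.2,0],
    [0,0,0,0,0,0,0],
  ],
)

```text
t: 4.73
tool_pos: [0.6002, -0.0463, 0.0394]
tool_rot: [-3.141, 0.0, 0.001]
contact_force: [0.1, 0.2, 0.3]
opening: 0.0
```

```bash
python3 - <<'E'
from h import *
angles("wrist")
im,d,P=cloud("wrist")
for v in range(219,260,4): print(v,[(P[v,u]*1000).round().astype(int).tolist() for u in (285,318)])
E
```

```text
wrist (0.642, 0.059) z(mm) from tab to hinge [55, 54, 51, 48, 44, 41, 38, 35, 31]
wrist (0.641, -0.05) z(mm) from tab to hinge [45, 44, 44, 41, 39, 37, 35, 32, 30]
wrist (0.4835, 0.185) z(mm) from tab to hinge [5, None, None, 20, 20, None, None, None, None]
wrist (0.4815, 0.056) z(mm) from tab to hinge [16, 20, None, None, None, None, None, None, None]
219 [[619, -28, 42], [619, -43, 41]]
223 [[617, -28, 42], [617, -43, 42]]
227 [[616, -28, 44], [615, -43, 42]]
231 [[613, -28, 42], [614, -44, 43]]
235 [[612, -28, 44], [611, -43, 43]]
239 [[609, -28, 42], [609, -43, 42]]
243 [[607, -28, 43], [611, -44, 51]]
247 [[606, -28, 44], [611, -44, 56]]
251 [[604, -28, 44], [612, -44, 61]]
255 [[602, -28, 45], [611, -44, 64]]
259 [[600, -28, 46], [611, -44, 68]]
```

jog_arm(
  deltas=[
    [0,0,0,0,0,0.2,0],
    [0,0,0,0,0,0.2,0],
    [0,0,0,0,0,0.1,0],
    [0,0,0,0,0,0,0],
  ],
)

```text
t: 5.17
tool_pos: [0.6003, -0.0463, 0.0347]
tool_rot: [-3.142, 0.0, 0.001]
contact_force: [0.2, 0.3, 0.2]
opening: 0.0002
```

jog_arm(
  deltas=[
    [0,0,0,0,0,0.1,0],
    [0,0,0,0,0,0.1,0],
    [0,0,0,0,0,0.1,0],
    [0,0,0,0,0,0,0],
  ],
)

```text
t: 5.5
tool_pos: [0.6004, -0.0463, 0.0319]
tool_rot: [-3.142, 0.0, 0.0]
contact_force: [0.9, -0.0, 0.4]
opening: 0.0002
```

jog_arm(
  deltas=[
    [0,0,0,0,0,0.2,0],
    [0,0,0,0,0,0.2,0],
    [0,0,0,0,0,0.1,0],
    [0,0,0,0,0,0,0],
  ],
)

```text
t: 5.83
tool_pos: [0.6003, -0.0463, 0.0267]
tool_rot: [-3.141, 0.0, 0.001]
contact_force: [0.3, -0.4, -0.1]
opening: 0.0002
```

jog_arm(
  deltas=[
    [0,0,0,0,0,0.1,0],
    [0,0,0,0,0,0.1,0],
    [0,0,0,0,0,0,0],
  ],
)

```text
t: 6.08
tool_pos: [0.6004, -0.0463, 0.0249]
tool_rot: [-3.142, 0.0, 0.0]
contact_force: [0.8, -0.0, 0.5]
opening: -0.0
```

```bash
python3 - <<'E'
from h import *
angles("wrist"); angles("scene")
im,d,P=cloud("wrist"); cv2.imwrite("pics/w2.png",im[:,:,::-1])
E
```

```text
wrist (0.642, 0.059) z(mm) from tab to hinge [55, 54, 51, 48, 44, 41, 38, 35, 32]
wrist (0.641, -0.05) z(mm) from tab to hinge [31, 31, 45, 30, 30, 30, 29, 29, 28]
wrist (0.4835, 0.185) z(mm) from tab to hinge [None, None, None, None, None, None, None, None, None]
wrist (0.4815, 0.056) z(mm) from tab to hinge [12, None, None, None, None, None, None, None, None]
scene (0.642, 0.059) z(mm) from tab to hinge [55, 54, 51, 48, 45, 42, 38, 35, 32]
scene (0.641, -0.05) z(mm) from tab to hinge [30, 33, 46, 31, 31, 30, 30, 29, 29]
scene (0.4835, 0.185) z(mm) from tab to hinge [20, 23, 23, 48, 45, 41, 38, 35, 32]
scene (0.4815, 0.056) z(mm) from tab to hinge [19, 23, 23, 23, 23, 45, 40, 36, 33]
```

View pics/w2.png

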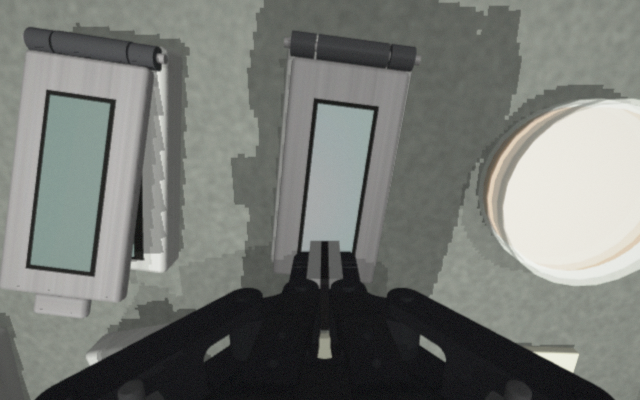

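The lid of B has swung almost shut (z about 31 mm at the tab, with 28 mm being shut), so its hinge works. I'll press it fully home.

jog_arm(
  deltas=[
    [0,0,0,0,0,0.1,0],
    [0,0,0,0,0,0.1,0],
    [0,0,0,0,0,0,0],
  ],
)

```text
t: 6.48
tool_pos: [0.6005, -0.0464, 0.0229]
tool_rot: [-3.142, 0.0, 0.0]
contact_force: [-0.1, 0.0, -0.6]
opening: 0.0001
```

jog_arm(
  deltas=[
    [0,0,0,0,0,0.1,0],
    [0,0,0,0,0,0,0],
  ],
)

```text
t: 6.65
tool_pos: [0.6005, -0.0464, 0.022]
tool_rot: [-3.142, 0.0, -0.0]
contact_force: [-0.2, -0.5, 0.5]
opening: 0.0001
```

jog_arm(
  deltas=[
    [0,0,0,0,0,0.1,0],
    [0,0,0,0,0,0,0],
  ],
)

```text
t: 6.82
tool_pos: [0.6006, -0.0464, 0.0217]
tool_rot: [-3.142, 0.0, 0.001]
contact_force: [-2.4, -0.7, 4.8]
opening: 0.0002
```

jog_arm(
  deltas=[
    [0,0,0,0,0,0.1,0],
    [0,0,0,0,0,0,0],
  ],
)

```text
t: 6.98
tool_pos: [0.6006, -0.0464, 0.0216]
tool_rot: [-3.142, 0.0, 0.001]
contact_force: [-5.6, 1.5, 9.0]
opening: -0.0002
```

jog_arm(
  deltas=[
    [0,0,0,0,0,-2,0],
    [0,0,0,0,0,-4,0],
    [0,0,0,0,0,-3,0],
    [0,0,0,0,0,0,0],
  ],
)

```text
t: 7.32
tool_pos: [0.6053, -0.0473, 0.1183]
tool_rot: [3.139, -0.0, 0.021]
contact_force: [1.0, -0.6, 1.8]
opening: -0.0002
```

```bash
python3 - <<'E'
from h import *
o,p,R=pose(); print(p)
im,d,P=cloud("scene")
m=(abs(P[...,0]-p[0])<.03)&(abs(P[...,1]-p[1])<.05)&(P[...,2]>.045)
print("min z near tool",np.sort(P[m][:,2])[:10].round(3))
q=P[m]; print(q[np.argsort(q[:,2])[:6]].round(3))
angles("scene");angles("wrist")
cv2.imwrite("pics/s2.png",cv2.resize(im[90:290,200:440,::-1],None,fx=3,fy=3))
E
```

```text
[ 0.60532828 -0.04727495  0.11825496]
min z near tool [0.124 0.125 0.126 0.127 0.128 0.129 0.129 0.129 0.13  0.13 ]
[[ 0.607 -0.041  0.124]
 [ 0.604 -0.041  0.125]
 [ 0.61  -0.042  0.126]
 [ 0.607 -0.041  0.127]
 [ 0.615 -0.043  0.128]
 [ 0.617 -0.05   0.129]]
scene (0.642, 0.059) z(mm) from tab to hinge [55, 54, 51, 48, 45, 42, 39, 35, 32]
scene (0.641, -0.05) z(mm) from tab to hinge [27, 29, 29, 29, 29, 29, 29, 29, 28]
scene (0.4835, 0.185) z(mm) from tab to hinge [20, 23, 23, 47, 45, 41, 38, 35, 32]
scene (0.4815, 0.056) z(mm) from tab to hinge [19, 23, 23, 23, 23, 45, 40, 36, 32]
wrist (0.642, 0.059) z(mm) from tab to hinge [55, 54, 51, 48, 45, 41, 38, 35, 32]
wrist (0.641, -0.05) z(mm) from tab to hinge [27, 28, 28, 28, 28, 28, 28, 28, 28]
wrist (0.4835, 0.185) z(mm) from tab to hinge [20, 22, 49, 47, 44, 41, 37, 34, 31]
wrist (0.4815, 0.056) z(mm) from tab to hinge [20, 22, 22, None, 48, 45, None, None, None]
```

View pics/s2.png

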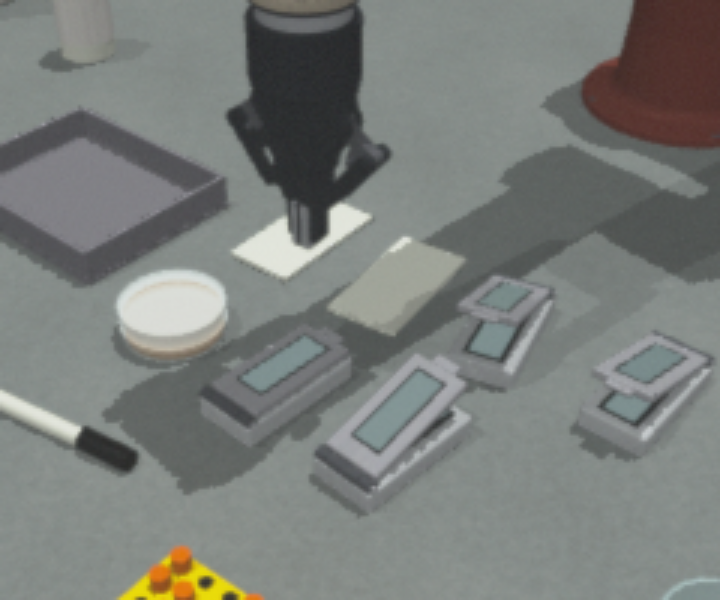

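B is now shut at 28 mm along its whole length. Measured with the fingers shut, the tips sit about 6 mm above TCP z, not 22 mm below. I'll check how that changes with opening on the way to A.

jog_arm(
  deltas=[
    [0,0,0,0.1,-2.8,0,1],
    [0,0,0,0,-2.8,0,1],
    [0,0,0,0,-2.8,0,1],
    [0,0,0,0,-2.7,0,1],
    [0,0,0,0,0,0,1],
    [0,0,0,0,0,0,1],
    [0,0,0,0,0,0,1],
  ],
)

```text
t: 8.05
tool_pos: [0.6005, 0.0643, 0.1084]
tool_rot: [3.141, 0.0, -0.004]
contact_force: [0.7, 0.1, 0.4]
opening: 0.0835
```

```bash
cat >> h.py <<'E'
def tips():
    o,p,R=pose(); im,d,P=cloud("scene")
    for s in(-1,1):
        m=(abs(P[...,0]-p[0])<.025)&(abs(P[...,1]-p[1])<.065)&((P[...,1]-p[1])*s>0.0)&(P[...,2]>max(.07,p[2]-.04))
        q=P[m]; q=q[np.argsort(q[:,2])[:4]]
        print("tcp",p.round(4),"open",round(o["opening"],4),"lowest minus tcp (mm)",((q-p)*1000).round(1).tolist())
E
python3 - <<'E'
from h import *
tips(); angles("top")
E
```

```text
tcp [0.6005 0.0643 0.1084] open 0.0835 lowest minus tcp (mm) [[7.1, -42.0, 19.5], [4.1, -41.5, 20.5], [-4.3, -42.2, 20.5], [9.1, -48.3, 20.5]]
tcp [0.6005 0.0643 0.1084] open 0.0835 lowest minus tcp (mm) [[-0.1, 47.8, 19.1], [4.3, 48.0, 19.4], [8.3, 43.4, 19.8], [9.8, 41.8, 22.6]]
top (0.642, 0.059) z(mm) from tab to hinge [21, 53, 50, None, None, None, None, None, None]
top (0.641, -0.05) z(mm) from tab to hinge [26, 28, 28, 28, 28, 28, 28, 27, 27]
top (0.4835, 0.185) z(mm) from tab to hinge [None, None, None, 47, 45, 41, 38, 34, 30]
top (0.4815, 0.056) z(mm) from tab to hinge [None, None, None, None, None, None, 41, 35, 30]
```

jog_arm(
  deltas=[
    [0,0,0,0,0,0,0.65],
    [0,0,0,0,0,0,0.65],
    [0,0,0,0,0,0,0.65],
    [0,0,0,0,0,0,0.65],
  ],
)

```text
t: 8.48
tool_pos: [0.6016, 0.0642, 0.1102]
tool_rot: [3.142, -0.002, 0.0]
contact_force: [-0.4, -0.1, -0.2]
opening: 0.0554
```

```bash
python3 -c "
from h import *
tips()"
```

```text
tcp [0.6016 0.0642 0.1102] open 0.0554 lowest minus tcp (mm) [[-1.4, -29.0, 11.0], [4.0, -27.9, 12.1], [8.9, -27.1, 12.9], [-3.2, -27.7, 13.1]]
tcp [0.6016 0.0642 0.1102] open 0.0554 lowest minus tcp (mm) [[7.8, 28.2, 11.3], [1.0, 33.4, 11.9], [6.2, 34.1, 13.0], [10.2, 34.0, 15.5]]
```

jog_arm(
  deltas=[
    [0,0,0,0,0,0,0],
    [0,0,0,0,0,0,0],
    [0,0,0,0,0,0,0],
    [0,0,0,0,0,0,0],
    [0,0,0,0,0,0,0],
    [0,0,0,0,0,0,0],
  ],
)

```text
t: 9.03
tool_pos: [0.6015, 0.0647, 0.1101]
tool_rot: [-3.142, 0.0, -0.0]
contact_force: [0.2, -1.0, 0.3]
opening: -0.0001
```

```bash
python3 -c "
from h import *
tips()"
```

```text
tcp [0.6015 0.0647 0.1101] open -0.0001 lowest minus tcp (mm) [[9.5, -2.3, 8.9], [10.6, -4.2, 11.4], [8.4, -3.2, 13.0], [11.3, -1.4, 13.1]]
tcp [0.6015 0.0647 0.1101] open -0.0001 lowest minus tcp (mm) [[3.3, 6.0, 6.3], [-0.3, 6.1, 6.7], [7.4, 6.1, 8.9], [3.4, 5.9, 8.9]]
```

jog_arm(
  deltas=[
    [0,0,0,0,0,2.9,0],
    [0,0,0,0,0,2.9,0],
    [0,0,0,0,0,0.4,0],
    [0,0,0,0,0,0.4,0],
    [0,0,0,0,0,0.4,0],
    [0,0,0,0,0,0.3,0],
    [0,0,0,0,0,0.2,0],
    [0,0,0,0,0,0.1,0],
    [0,0,0,0,0,0,0],
  ],
)

```text
t: 9.83
tool_pos: [0.6022, 0.0647, 0.0349]
tool_rot: [-3.142, 0.0, -0.003]
contact_force: [1.1, -0.8, 0.2]
opening: 0.0
```

jog_arm(
  deltas=[
    [0,0,0,0,0,0.1,0],
    [0,0,0,0,0,0,0],
  ],
)

```text
t: 10.0
tool_pos: [0.6019, 0.0646, 0.0335]
tool_rot: [3.142, -0.0, 0.001]
contact_force: [0.6, 0.2, 0.7]
opening: -0.0002
```

jog_arm(
  deltas=[
    [0,0,0,0,0,0.1,0],
    [0,0,0,0,0,0.1,0],
    [0,0,0,0,0,0,0],
  ],
)

```text
t: 10.25
tool_pos: [0.6015, 0.0647, 0.0309]
tool_rot: [-3.142, 0.0, 0.0]
contact_force: [0.7, -0.1, 0.2]
opening: 0.0
```

jog_arm(
  deltas=[
    [0,0,0,0,0,0.2,0],
    [0,0,0,0,0,0.2,0],
    [0,0,0,0,0,0.2,0],
    [0,0,0,0,0,0.1,0],
    [0,0,0,0,0,0,0],
  ],
)

```text
t: 10.67
tool_pos: [0.6012, 0.0646, 0.0236]
tool_rot: [3.142, -0.0, -0.001]
contact_force: [-0.2, 0.6, -0.4]
opening: 0.0004
```

jog_arm(
  deltas=[
    [0,0,0,0,0,0.1,0],
    [0,0,0,0,0,0.1,0],
    [0,0,0,0,0,0.1,0],
    [0,0,0,0,0,0,0],
  ],
)

```text
t: 11.0
tool_pos: [0.6015, 0.0646, 0.0218]
tool_rot: [3.141, -0.0, -0.001]
contact_force: [-2.4, 0.2, 4.8]
opening: 0.0
```

A bottomed too at TCP 0.0218, so its hinge works. Next is D.

jog_arm(
  deltas=[
    [0,0,0,0,0,-3,0],
    [0,0,0,0,0,-3,0],
    [0,0,0,0,0,-3,0],
    [0,0,0,-2.7,0.1,0,0],
    [0,0,0,-2.7,0,0,0],
    [0,0,0,-2.7,0,0,0],
    [0,0,0,0,0,0,0],
    [0,0,0,0,0,2.5,0],
    [0,0,0,0,0,2.5,0],
    [0,0,0,0,0,0,0],
  ],
)

```text
t: 11.83
tool_pos: [0.5172, 0.0637, 0.0565]
tool_rot: [-3.141, 0.0, 0.012]
contact_force: [-0.6, -0.5, -1.8]
opening: 0.0002
```

jog_arm(
  deltas=[
    [0,0,0,0,0,0.4,0],
    [0,0,0,0,0,0.4,0],
    [0,0,0,0,0,0.4,0],
    [0,0,0,0,0,0.4,0],
    [0,0,0,0,0,0.4,0],
    [0,0,0,0,0,0.3,0],
    [0,0,0,0,0,0.2,0],
    [0,0,0,0,0,0.1,0],
    [0,0,0,0,0,0,0],
    [0,0,0,0,0,0,0],
  ],
)

```text
t: 12.67
tool_pos: [0.5208, 0.0636, 0.036]
tool_rot: [3.142, -0.0, 0.0]
contact_force: [-1.9, -0.3, 5.1]
opening: 0.0003
```

jog_arm(
  deltas=[
    [0,0,0,0,0,0.1,0],
    [0,0,0,0,0,0,0],
  ],
)

```text
t: 12.83
tool_pos: [0.521, 0.0636, 0.0358]
tool_rot: [3.141, -0.0, -0.0]
contact_force: [-4.1, -0.7, 9.4]
opening: -0.0003
```

jog_arm(
  deltas=[
    [0,0,0,0,0,0.1,0],
    [0,0,0,0,0,0,0],
  ],
)

```text
t: 13.0
tool_pos: [0.5213, 0.0637, 0.0356]
tool_rot: [3.142, -0.0, 0.0]
contact_force: [-6.6, 0.7, 14.4]
opening: 0.0
```

jog_arm(
  deltas=[
    [0,0,0,0,0,-2.5,0],
    [0,0,0,0,0,-2.5,0],
    [0,0,0,0,0,-2.6,0],
    [0,0,0,0.3,-3,0,0],
    [0,0,0,0,-3,0,0],
    [0,0,0,0,-3,0,0],
    [0,0,0,0,-2.8,0,0],
    [0,0,0,0,0,0,0],
    [0,0,0,0,0,2.5,0],
    [0,0,0,0,0,2.5,0],
    [0,0,0,0,0,0,0],
  ],
)

```text
t: 13.92
tool_pos: [0.5194, 0.1805, 0.0537]
tool_rot: [3.139, 0.0, -0.015]
contact_force: [-1.1, 0.9, -1.3]
opening: 0.0002
```

jog_arm(
  deltas=[
    [0,0,0,0,0,0.4,0],
    [0,0,0,0,0,0.4,0],
    [0,0,0,0,0,0.4,0],
    [0,0,0,0,0,0.4,0],
    [0,0,0,0,0,0.4,0],
    [0,0,0,0,0,0.3,0],
    [0,0,0,0,0,0.2,0],
    [0,0,0,0,0,0,0],
    [0,0,0,0,0,0,0],
  ],
)

```text
t: 14.67
tool_pos: [0.5233, 0.1816, 0.0339]
tool_rot: [3.141, -0.0, -0.001]
contact_force: [0.2, 0.5, -1.2]
opening: 0.0
```

jog_arm(
  deltas=[
    [0,0,0,0,0,0.1,0],
    [0,0,0,0,0,0,0],
  ],
)

```text
t: 14.83
tool_pos: [0.5235, 0.1817, 0.0331]
tool_rot: [3.142, -0.0, -0.0]
contact_force: [0.9, 0.6, 0.6]
opening: 0.0002
```

C is already below the jam height with no resistance, so I'll press on until it's home.

jog_arm(
  deltas=[
    [0,0,0,0,0,0.2,0],
    [0,0,0,0,0,0.2,0],
    [0,0,0,0,0,0.2,0],
    [0,0,0,0,0,0.2,0],
    [0,0,0,0,0,0.2,0],
    [0,0,0,0,0,0.1,0],
    [0,0,0,0,0,0,0],
  ],
)

```text
t: 15.42
tool_pos: [0.5234, 0.1816, 0.0219]
tool_rot: [3.142, -0.0, -0.001]
contact_force: [-0.3, 0.2, 1.0]
opening: 0.0001
```

jog_arm(
  deltas=[
    [0,0,0,0,0,0.1,0],
    [0,0,0,0,0,0,0],
  ],
)

```text
t: 15.58
tool_pos: [0.5234, 0.1817, 0.0217]
tool_rot: [3.141, -0.0, -0.002]
contact_force: [-2.1, -0.3, 5.2]
opening: 0.0001
```

jog_arm(
  deltas=[
    [0,0,0,0,0,-2.5,1],
    [0,0,0,0,0,-3.5,1],
    [0,0,0,0,0,-3.5,1],
    [0,0,0,0,0,-3.5,1],
    [0,0,0,-3.5,0,0,1],
    [0,0,0,-3.5,0,0,1],
    [0,0,0,-3.0,0,0,1],
    [0,0,0,0,0,0,1],
  ],
)

```text
t: 16.25
tool_pos: [0.4186, 0.1816, 0.1493]
tool_rot: [3.141, 0.002, -0.007]
contact_force: [0.7, -0.4, -1.1]
opening: 0.0858
```

```bash
cat >> h.py <<'E'
def survey(name,lo=(.3,-.5),hi=(.76,.5)):
    im,d,P=cloud(name); o,p,R=pose()
    g=(P[...,0]>lo[0])&(P[...,0]<hi[0])&(P[...,1]>lo[1])&(P[...,1]<hi[1])&(np.hypot(P[...,0]-p[0],P[...,1]-p[1])>0)
    for s,q in blobs(P,g&(P[...,2]>.010)&(P[...,2]<.12)):
        c,w,h,a=rect(q[:,:2]); f=q[(abs(q[:,:2]-c)<.025).all(1)]
        print(name,s[:4],"c",c.round(4),"wh",round(w),round(h),"yaw",a.round(3),"z",(np.median(f[:,2]) if len(f) else np.nan).round(4))
    for s,q in blobs(P,g&(im.min(-1)>140)&(np.ptp(im.astype(int),axis=-1)<40)&(P[...,2]>.0035)&(P[...,2]<.010)):
        c,w,h,a=rect(q[:,:2]); print(name," sheet?",s[:4],"c",c.round(4),"wh",round(w),round(h),"yaw",a.round(3),"z",np.median(q[:,2]).round(4))
    return im
E
python3 - <<'E'
from h import *
im=survey("top"); survey("scene"); angles("scene")
cv2.imwrite("pics/t2.png",cv2.resize(im[110:280,130:520,::-1],None,fx=2,fy=2))
o,p,R=pose(); print(p,o["t"])
E
```

```text
top [186 126  31  31] c [0.7228 0.3229] wh 68 68 yaw 0.811 z 0.0429
top [285 154  26  43] c [0.6384 0.0597] wh 119 56 yaw -0.146 z 0.0279
top [325 155  25  43] c [ 0.6374 -0.05  ] wh 119 56 yaw -0.121 z 0.0276
top [365 164  33  33] c [ 0.6271 -0.1717] wh 87 87 yaw 0.793 z 0.0295Traceback (most recent call last):
  File "<stdin>", line 2, in <module>
  File "h.py", line 50, in survey
    print(name,s[:4],"c",c.round(4),"wh",round(w),round(h),"yaw",a.round(3),"z",(np.median(f[:,2]) if len(f) else np.nan).round(4))
                                                                                ^^^^^^^^^^^^^^^^^^^^^^^^^^^^^^^^^^^^^^^^^^^^^^^
AttributeError: 'float' object has no attribute 'round'
```

```bash
sed -i 's/(np.median(f\[:,2\]) if len(f) else np.nan).round(4)/np.round(np.median(f[:,2]) if len(f) else 0,4)/' h.py
python3 - <<'E'
from h import *
im=survey("top"); survey("scene"); angles("scene")
cv2.imwrite("pics/t2.png",cv2.resize(im[110:280,130:520,::-1],None,fx=2,fy=2))
for n in("top","scene"):
    z=np.load(f"pics/{n}0.npz"); im,d,P=cloud(n,z["im"],z["d"])
    g=(P[...,0]>.38)&(P[...,0]<.66)&(P[...,1]>.27)&(P[...,1]<.5)&(P[...,2]>.007)&(P[...,2]<.02)
    c,w,h,a=rect(P[g][:,:2]); print(n,"tray",c,w,h,a)
    i=(abs(P[...,0]-c[0])<.05)&(abs(P[...,1]-c[1])<.05); print("floor z",np.median(P[i][:,2]))
    i=(abs(P[...,0]-.535)<.05)&(abs(P[...,1]+.374)<.05); print("repair floor z",np.median(P[i][:,2]))
o,p,R=pose(); print(p,o["t"])
E
```

```text
top [186 126  31  31] c [0.7322 0.3269] wh 89 68 yaw 0.398 z 0.052
top [285 154  26  43] c [0.6389 0.0599] wh 120 56 yaw -0.144 z 0.0279
top [325 155  25  43] c [ 0.6378 -0.05  ] wh 119 56 yaw -0.12 z 0.0276
top [365 164  33  33] c [ 0.6273 -0.172 ] wh 89 87 yaw -0.773 z 0.0297
top [414 181  85  70] c [ 0.5346 -0.3741] wh 217 172 yaw 1.487 z 0
top [242 208  22  40] c [0.494  0.1839] wh 106 57 yaw -0.071 z 0.0281
top [285 208  27  46] c [0.4861 0.0567] wh 118 56 yaw 0.188 z 0.0361
top  sheet? [326 215  26  46] c [ 0.4698 -0.0547] wh 125 65 yaw 0.049 z 0.0059
top  sheet? [368 219  24  47] c [ 0.4593 -0.1682] wh 125 64 yaw -0.014 z 0.0059
scene [180 125  96  58] c [ 0.5365 -0.3742] wh 219 172 yaw 1.487 z 0
scene [239 180  37  29] c [ 0.6309 -0.1718] wh 89 88 yaw 0.367 z 0.0308
scene [349 181  37  37] c [0.4885 0.0572] wh 118 56 yaw 0.172 z 0.0372
scene [267 198  50  38] c [ 0.6402 -0.0497] wh 120 56 yaw -0.116 z 0.0286
scene [393 200  46  40] c [0.4905 0.1837] wh 118 56 yaw -0.067 z 0.0288
scene [305 216  52  43] c [0.6413 0.0592] wh 119 57 yaw -0.155 z 0.0287
scene [442 225 112  99] c 
[... 341 characters left out ...]
-0.032 z 0.0049
scene (0.642, 0.059) z(mm) from tab to hinge [28, 29, 29, 29, 29, 29, 29, 29, 28]
scene (0.641, -0.05) z(mm) from tab to hinge [28, 29, 29, 29, 29, 29, 29, 29, 29]
scene (0.4835, 0.185) z(mm) from tab to hinge [19, 29, 29, 29, 29, 29, 29, 29, 28]
scene (0.4815, 0.056) z(mm) from tab to hinge [20, 42, 41, 39, 37, 35, 34, 32, 30]
top tray [0.50469666 0.38746082] 221.4916229248047 175.43934631347656 -0.03439459232031883
floor z 0.003864878877346767
repair floor z 0.0042701399327726985
scene tray [0.51552399 0.37874774] 203.141845703125 160.14219665527344 -0.03407381456701852
floor z 0.004743357826910488
repair floor z 0.005589711699791555
[0.42418183 0.18169107 0.15140657] 16.45
```

View pics/t2.png

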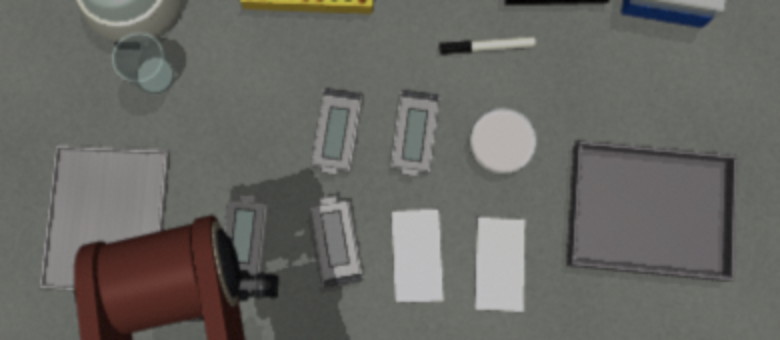

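All four are flexed. A, B and C are shut, and D is jammed at about 42 mm. The top view shows everything in place, with the arm partly over C. I'll pick C first.

jog_arm(
  deltas=[
    [0,0,0.068,3,-0.1,0,1],
    [0,0,0,3,0,0,1],
    [0,0,0,0,0,0,1],
    [0,0,0,0,0,0,1],
  ],
)

```text
t: 16.78
tool_pos: [0.4851, 0.1803, 0.1507]
tool_rot: [3.139, -0.109, -0.002]
contact_force: [-0.6, 0.8, -0.4]
opening: 0.0857
```

```bash
cat >> h.py <<'E'
def yaw(R): return np.arctan2(R[1,0],R[0,0])
def to(x,y,a=None):
    "shift along the tool's x,y (cm) after a turn about tool z"
    o,p,R=pose(); a=yaw(R) if a is None else a
    dx,dy=x-p[0],y-p[1]
    print("tcp",p.round(4),"yaw",yaw(R).round(4),"-> turn z",round(yaw(R)-a,3),"shift x,y cm",round(100*(np.cos(a)*dx+np.sin(a)*dy),2),round(100*(np.sin(a)*dx-np.cos(a)*dy),2))
E
python3 - <<'E'
from h import *
im=survey("wrist",lo=(.38,.1),hi=(.6,.28)); to(.4845,.184,-.068)
cv2.imwrite("pics/w3.png",im[:,:,::-1])
E
```

```text
wrist [289 113  66 134] c [0.4891 0.1828] wh 119 58 yaw -0.059 z 0.0282
tcp [0.4842 0.1804 0.1507] yaw -0.069 -> turn z -0.001 shift x,y cm 0.01 -0.36
```

View pics/w3.png

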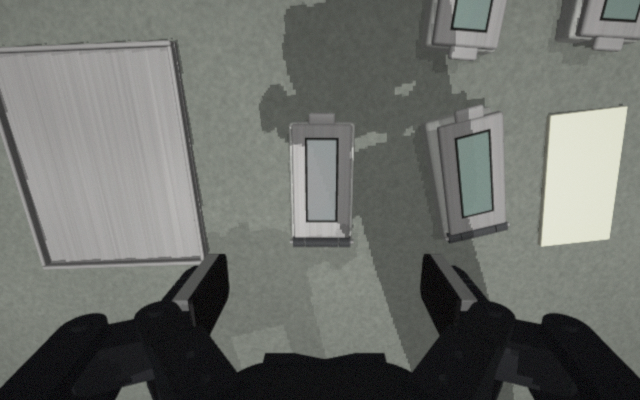

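jog_arm(
  deltas=[
    [0,0,0,0,-0.3,3.5,1],
    [0,0,0,0,0,3.5,1],
    [0,0,0,0,0,3.5,1],
    [0,0,0,0,0,2.5,1],
    [0,0,0,0,0,1.5,1],
    [0,0,0,0,0,0.7,1],
    [0,0,0,0,0,0.3,1],
    [0,0,0,0,0,0,1],
  ],
)

```text
t: 17.5
tool_pos: [0.4836, 0.1837, -0.0037]
tool_rot: [-3.14, 0.107, 0.0]
contact_force: [-0.4, 0.2, -0.2]
opening: 0.0854
```

jog_arm(
  deltas=[
    [0,0,0,0,0,0,0.4],
    [0,0,0,0,0,0,0.4],
    [0,0,0,0,0,0,0.4],
    [0,0,0,0,0,0,0.4],
    [0,0,0,0,0,0,0.4],
  ],
  grip_force=50,
)

```text
t: 17.92
tool_pos: [0.4853, 0.1839, -0.0019]
tool_rot: [-3.139, 0.107, -0.005]
contact_force: [-0.6, 0.0, 6.2]
opening: 0.0549
```

jog_arm(
  deltas=[
    [0,0,0,0,0,0,0.4],
    [0,0,0,0,0,0,0.4],
  ],
)

```text
t: 18.08
tool_pos: [0.4853, 0.184, -0.0019]
tool_rot: [-3.139, 0.107, -0.005]
contact_force: [-0.9, -0.4, 7.7]
opening: 0.0548
```

jog_arm(
  deltas=[
    [0,0,0,0,0,-0.3,0.4],
    [0,0,0,0,0,0,0.4],
  ],
)

```text
t: 18.25
tool_pos: [0.4836, 0.1836, -0.0006]
tool_rot: [-3.14, 0.107, -0.0]
contact_force: [-0.2, -1.1, -4.4]
opening: 0.0542
```

jog_arm(
  deltas=[
    [0,0,0,0,0,-1,0.4],
    [0,0,0,0,0,-2.5,0.4],
    [0,0,0,0,0,-3.5,0.4],
    [0,0,0,0,0,-3,0.4],
    [0,0,-0.034,0.4,-2.5,0,0.4],
    [0,0,0,0.4,-3.5,0,0.4],
    [0,0,0,0.4,-3.6,0,0.4],
    [0,0,0,0.4,-3.5,0,0.4],
    [0,0,0,0.4,-3.5,0,0.4],
    [0,0,0,0.2,-3,0,0.4],
    [0,0,0,0,0,0,0.4],
    [0,0,0,0,0,0,0.4],
  ],
)

```text
t: 19.25
tool_pos: [0.5126, 0.3798, 0.0988]
tool_rot: [3.14, -0.05, -0.001]
contact_force: [0.2, -0.4, -2.9]
opening: 0.0547
```

```bash
cat >> h.py <<'E'
def tray():
    im,d,P=cloud("wrist"); o,p,R=pose()
    a=-.034; u=np.array([np.cos(a),np.sin(a)]); v=np.array([-u[1],u[0]])
    q=P[...,:2]-[.514,.379]; L=q@u; W=q@v; z=P[...,2]
    rim=(z>.0095)&(z<.0175)&(abs(L)<.13)&(abs(W)<.11)
    for nm,A,B,s,h in(("far x",L,W,1,.1),("near x",L,W,-1,.1),("left y",W,L,1,.08),("right y",W,L,-1,.08)):
        m=rim&(abs(A*s-h)<.02)&(abs(B)<h*.7)
        if m.sum()>20:
            k=np.polyfit(B[m],A[m],1); print(nm,"outermost",(s*np.percentile(A[m]*s,97)).round(4),"median",np.median(A[m]).round(4),"slope",k[0].round(3),m.sum())
    return im,P
def held(zlo,zhi):
    "held block in tool coordinates (mm)"
    im,d,P=cloud("wrist"); o,p,R=pose(); T=(P-p)@R
    m=(abs(T[...,1])<.026)&(abs(T[...,0])<.09)&(P[...,2]>zlo)&(P[...,2]<zhi)
    q=T[m]*1000; print("held x",np.percentile(q[:,0],[1,99]).round(1),"y",np.percentile(q[:,1],[1,99]).round(1),"z",np.percentile(q[:,2],[2,50,98]).round(1))
    return im
E
python3 - <<'E'
from h import *
im,P=tray(); to(.514,.379,-.034); im=held(.09,.14)
cv2.imwrite("pics/w4.png",im[:,:,::-1])
E
```

```text
far x outermost 0.1015 median 0.0996 slope -0.001 1309
near x outermost -0.0978 median -0.0955 slope -0.003 42
left y outermost 0.0793 median 0.077 slope 0.002 822
right y outermost -0.08 median -0.0778 slope 0.004 813
tcp [0.5125 0.3786 0.0986] yaw -0.0331 -> turn z 0.001 shift x,y cm 0.14 -0.04
held x [-33.3  62.5] y [-24.6  23.9] z [-31.2 -29.9 -21.3]
```

View pics/w4.png

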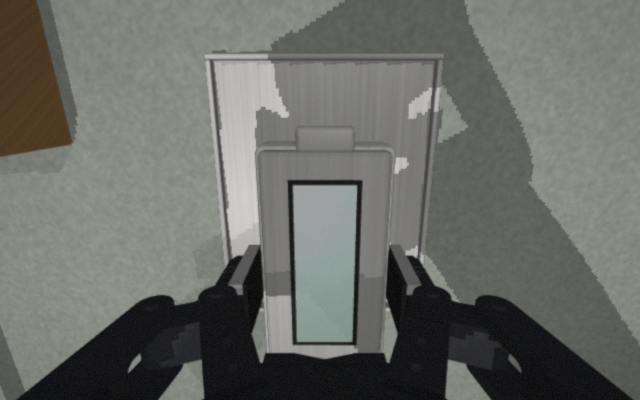

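jog_arm(
  deltas=[
    [0,0,0,0.3,0,2,0.4],
    [0,0,0,0,0,3,0.4],
    [0,0,0,0,0,2.5,0.4],
    [0,0,0,0,0,1,0.4],
    [0,0,0,0,0,0.6,0.4],
    [0,0,0,0,0,0.3,0.4],
    [0,0,0,0,0,0,0.4],
  ],
)

```text
t: 19.93
tool_pos: [0.5168, 0.3783, 0.0058]
tool_rot: [-3.141, 0.055, -0.001]
contact_force: [-0.0, 0.2, -3.3]
opening: 0.0544
```

jog_arm(
  deltas=[
    [0,0,0,0,0,0.1,0.4],
    [0,0,0,0,0,0,0.4],
  ],
)

```text
t: 20.1
tool_pos: [0.5174, 0.379, 0.0059]
tool_rot: [-3.14, 0.054, -0.004]
contact_force: [-0.1, 0.2, -2.5]
opening: 0.0546
```

jog_arm(
  deltas=[
    [0,0,0,-0.1,0,0.1,0.4],
    [0,0,0,0,0,0,0.4],
    [0,0,0,0,0,0,0.4],
  ],
)

```text
t: 20.35
tool_pos: [0.5153, 0.3787, 0.0035]
tool_rot: [-3.141, 0.053, -0.001]
contact_force: [-0.9, -0.4, -2.0]
opening: 0.0545
```

jog_arm(
  deltas=[
    [0,0,0,0,0,0.1,0.4],
    [0,0,0,0,0,0,0.4],
    [0,0,0,0,0,0,0.4],
  ],
)

```text
t: 20.6
tool_pos: [0.5153, 0.3787, 0.0023]
tool_rot: [-3.141, 0.054, -0.0]
contact_force: [0.3, -0.2, -2.9]
opening: 0.0545
```

jog_arm(
  deltas=[
    [0,0,0,0,0,0.1,0.4],
    [0,0,0,0,0,0,0.4],
  ],
)

```text
t: 20.77
tool_pos: [0.5154, 0.3786, 0.0022]
tool_rot: [3.141, -0.054, -0.0]
contact_force: [-3.8, -2.5, 4.1]
opening: 0.0544
```

jog_arm(
  deltas=[
    [0,0,0,0,0,0.1,0.4],
    [0,0,0,0,0,0,0.4],
  ],
)

```text
t: 20.93
tool_pos: [0.5154, 0.3787, 0.0021]
tool_rot: [3.141, -0.054, -0.001]
contact_force: [-6.4, -3.9, 10.2]
opening: 0.0546
```

C is on the tray floor. I'll release, lift, and move to sheet 1.

jog_arm(
  deltas=[
    [0,0,0,0,0,-0.2,0.8],
    [0,0,0,0,0,0,0.8],
    [0,0,0,0,0,0,1],
    [0,0,0,0,0,0,1],
    [0,0,0,0,0,-2,1],
    [0,0,0,0,0,-3.5,1],
    [0,0,0,0,0,-3.5,1],
    [0,0,0,0,0,-2.5,1],
    [0,0,-0.086,0,0,0,1],
  ],
)

```text
t: 21.68
tool_pos: [0.5191, 0.3808, 0.125]
tool_rot: [-3.135, -0.084, -0.017]
contact_force: [0.7, 0.1, 0.4]
opening: 0.0855
```

jog_arm(
  deltas=[
    [0,0,0,-0.56,3.59,0,1],
    [0,0,0,-0.56,3.59,0,1],
    [0,0,0,-0.56,3.59,0,1],
    [0,0,0,-0.56,3.59,0,1],
    [0,0,0,-0.56,3.59,0,1],
    [0,0,0,-0.56,3.59,0,1],
    [0,0,0,-0.56,3.59,0,1],
    [0,0,0,-0.56,3.59,0,1],
    [0,0,0,-0.56,3.59,0,1],
    [0,0,0,-0.56,3.59,0,1],
    [0,0,0,-0.56,3.59,0,1],
    [0,0,0,-0.6,3.57,0,1],
  ],
)

```text
t: 22.68
tool_pos: [0.4696, -0.0567, 0.1172]
tool_rot: [3.14, 0.082, 0.001]
contact_force: [1.1, -0.4, 0.3]
opening: 0.0854
```

jog_arm(
  deltas=[
    [0,0,0,0,0,0,1],
    [0,0,0,0,0,0,1],
  ],
)

```text
t: 22.85
tool_pos: [0.4699, -0.0565, 0.1171]
tool_rot: [-3.14, -0.075, -0.0]
contact_force: [-2.1, 1.1, -1.0]
opening: 0.0853
```

```bash
python3 - <<'E'
from h import *
survey("wrist",lo=(.38,-.13),hi=(.58,.02)); to(.4705,-.055,.052)
survey("scene",lo=(.38,.25),hi=(.65,.5))
E
```

```text
wrist [225 209  10  29] c [0.4441 0.0189] wh 20 4 yaw 0.178 z 0.0181
wrist  sheet? [283 114  83 120] c [ 0.4835 -0.0556] wh 99 64 yaw 0.051 z 0.0061
tcp [ 0.4699 -0.0553  0.117 ] yaw 0.05 -> turn z -0.002 shift x,y cm 0.06 -0.03
scene [442 225 112  99] c [0.5158 0.3786] wh 204 160 yaw -0.032 z 0
scene [476 240  49  53] c [0.5206 0.3781] wh 117 57 yaw -0.041 z 0.0329
scene  sheet? [445 229 105  92] c [0.5122 0.3789] wh 186 152 yaw -0.034 z 0.0049
```

jog_arm(
  deltas=[
    [0,0,0,0,0,3.5,1],
    [0,0,0,0,0,3.5,1],
    [0,0,0,0,0,3,1],
    [0,0,0,0,0,1.5,1],
    [0,0,0,0,0,0.8,1],
    [0,0,0,0,0,0.5,1],
    [0,0,0,0,0,0,1],
    [0,0,0,0,0,0,1],
  ],
)

```text
t: 23.62
tool_pos: [0.4711, -0.0547, -0.0098]
tool_rot: [3.14, 0.083, 0.003]
contact_force: [0.8, -0.6, 0.6]
opening: 0.0857
```

jog_arm(
  deltas=[
    [0,0,0,0,0,0,0.5],
    [0,0,0,0,0,0,0.5],
    [0,0,0,0,0,0,0.5],
    [0,0,0,0,0,0,0.5],
    [0,0,0,0,0,0,0.5],
  ],
  grip_force=25,
)

```text
t: 24.03
tool_pos: [0.4714, -0.0553, -0.009]
tool_rot: [3.14, 0.081, 0.004]
contact_force: [-1.0, 0.6, 6.0]
opening: 0.0645
```

jog_arm(
  deltas=[
    [0,0,0,0,0,-0.5,0.5],
    [0,0,0,0,0,-2,0.5],
    [0,0,0,0,0,-3.5,0.5],
    [0,0,0,0,0,-3.5,0.5],
    [0,0,0,0,0,-2,0.5],
    [0,0,0.086,0,0,0,0.5],
    [0,0,0,0,0,0,0.5],
  ],
)

```text
t: 24.62
tool_pos: [0.4715, -0.0555, 0.1069]
tool_rot: [3.14, -0.056, 0.008]
contact_force: [-0.6, 0.9, -1.3]
opening: 0.0645
```

jog_arm(
  deltas=[
    [0,0,0,0.24,-2,0,0.5],
    [0,0,0,0.24,-3.7,0,0.5],
    [0,0,0,0.24,-4,0,0.5],
    [0,0,0,0.24,-4,0,0.5],
    [0,0,0,0.24,-4,0,0.5],
    [0,0,0,0.24,-4,0,0.5],
    [0,0,0,0.24,-4,0,0.5],
    [0,0,0,0.24,-4,0,0.5],
    [0,0,0,0.24,-4,0,0.5],
    [0,0,0,0.24,-4,0,0.5],
    [0,0,0,0.24,-3.8,0,0.5],
    [0,0,0,0.28,-2,0,0.5],
  ],
)

```text
t: 25.62
tool_pos: [0.5128, 0.3821, 0.1028]
tool_rot: [-3.141, 0.046, 0.003]
contact_force: [0.4, -0.5, -1.1]
opening: 0.0647
```

jog_arm(
  deltas=[
    [0,0,0,0,0,0,0.5],
    [0,0,0,0,0,0,0.5],
  ],
)

```text
t: 25.78
tool_pos: [0.5131, 0.379, 0.1027]
tool_rot: [3.14, -0.049, -0.003]
contact_force: [-0.5, -0.7, -0.8]
opening: 0.0647
```

```bash
cat >> h.py <<'E'
def heldrect(zlo,zhi,white=False,ylim=.04):
    "outline of the held thing seen by the wrist camera, in tool coordinates (mm)"
    im,d,P=cloud("wrist"); o,p,R=pose(); T=(P-p)@R
    m=(abs(T[...,1])<ylim)&(abs(T[...,0])<.1)&(P[...,2]>zlo)&(P[...,2]<zhi)&(T[...,0]>.015)
    if white: m&=im.min(-1)>110
    q=T[m]*1000
    for x in range(20,75,6):
        r=q[abs(q[:,0]-x)<3]
        if len(r)>8: print("x",x,"y",np.percentile(r[:,1],[2,98]).round(1),"z",np.median(r[:,2]).round(1))
    print("far x",np.percentile(q[:,0],99.3).round(1)); return im
E
python3 - <<'E'
from h import *
o,p,R=pose(); print(p,o["contact_force"],o["opening"])
im=heldrect(p[2]-.0,p[2]+.03,True); to(.5155,.3787,-.034)
cv2.imwrite("pics/w5.png",im[:,:,::-1])
E
```

```text
[0.51313398 0.37901919 0.10268217] [-0.51206735 -0.69999573 -0.7651619 ] 0.06466611479404878
x 20 y [-32.1  30.7] z -14.8
x 26 y [-32.2  30.8] z -14.8
x 32 y [-32.1  30.7] z -14.8
x 38 y [-32.2  30.7] z -14.7
x 44 y [-32.2  30.6] z -14.7
x 50 y [-32.2  30.7] z -14.7
x 56 y [-32.2  30.7] z -14.7
x 62 y [-32.   30.5] z -14.6
far x 62.4
tcp [0.5132 0.3781 0.1028] yaw -0.0326 -> turn z 0.001 shift x,y cm 0.23 -0.07
```

View pics/w5.png

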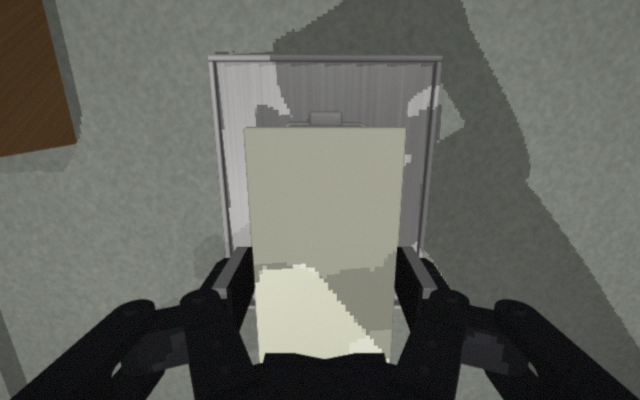

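jog_arm(
  deltas=[
    [0,0,0,0.2,-0.05,2,0.5],
    [0,0,0,0,0,2.5,0.5],
    [0,0,0,0,0,2,0.5],
    [0,0,0,0,0,0.8,0.5],
    [0,0,0,0,0,0.4,0.5],
    [0,0,0,0,0,0,0.5],
    [0,0,0,0,0,0,0.5],
  ],
)

```text
t: 26.42
tool_pos: [0.5168, 0.379, 0.0282]
tool_rot: [-3.14, 0.054, -0.002]
contact_force: [-0.8, -0.4, 0.2]
opening: 0.0642
```

jog_arm(
  deltas=[
    [0,0,0,0,0,0.1,0.5],
    [0,0,0,0,0,0.1,0.5],
    [0,0,0,0,0,0,0.5],
  ],
)

```text
t: 26.67
tool_pos: [0.5166, 0.3795, 0.0261]
tool_rot: [-3.14, 0.054, -0.002]
contact_force: [0.3, -0.5, 0.3]
opening: 0.0646
```

jog_arm(
  deltas=[
    [0,0,0,-0.1,0,0.1,0.5],
    [0,0,0,0,0,0,0.5],
    [0,0,0,0,0,0,0.5],
  ],
)

```text
t: 26.92
tool_pos: [0.515, 0.3792, 0.0241]
tool_rot: [3.141, -0.053, -0.0]
contact_force: [0.3, -1.1, -0.5]
opening: 0.0646
```

jog_arm(
  deltas=[
    [0,0,0,0,0,0.1,0.5],
    [0,0,0,0,0,0,0.5],
  ],
)

```text
t: 27.08
tool_pos: [0.5152, 0.3793, 0.0231]
tool_rot: [-3.141, 0.054, -0.0]
contact_force: [0.8, 0.5, 0.1]
opening: 0.0645
```

jog_arm(
  deltas=[
    [0,0,0,0,0,0.1,0.5],
    [0,0,0,0,0,0,0.5],
  ],
)

```text
t: 27.25
tool_pos: [0.5152, 0.3793, 0.023]
tool_rot: [3.141, -0.053, -0.0]
contact_force: [-3.0, -0.4, 4.8]
opening: 0.0642
```

```bash
python3 - <<'E'
from h import *
o,p,R=pose(); print(p,o["contact_force"])
for n in("wrist","scene"):
    im,d,P=cloud(n); m=(im.min(-1)>110)&(np.hypot(P[...,0]-.54,P[...,1]-.378)<.03)&(P[...,2]>.02)
    print(n,np.median(P[m][:,2]) if m.any() else None, m.sum())
E
```

```text
[0.51522636 0.37932348 0.02299581] [-3.00271156 -0.39421385  4.84826532]
wrist 0.0379593763736738 14197
scene 0.038676685768251784 583
```

jog_arm(
  deltas=[
    [0,0,0,0,0,-0.1,0.9],
    [0,0,0,0,0,0,1],
    [0,0,0,0,0,0,1],
    [0,0,0,0,0,0,1],
    [0,0,0,0,0,-2,1],
    [0,0,0,0,0,-3.5,1],
    [0,0,0,0,0,-3.5,1],
    [0,0,0,0,0,-1.5,1],
    [0,0,0.112,0,0,0,1],
  ],
)

```text
t: 28.1
tool_pos: [0.5181, 0.381, 0.1343]
tool_rot: [-3.127, 0.232, -0.013]
contact_force: [-0.1, 0.1, 0.2]
opening: 0.0852
```

jog_arm(
  deltas=[
    [0,0,0,1.92,3.31,0,1],
    [0,0,0,1.92,3.31,0,1],
    [0,0,0,1.92,3.31,0,1],
    [0,0,0,1.92,3.31,0,1],
    [0,0,0,1.92,3.31,0,1],
    [0,0,0,1.92,3.31,0,1],
    [0,0,0,1.92,3.31,0,1],
    [0,0,0,1.92,3.31,0,1],
    [0,0,0,1.92,3.35,0,1],
    [0,0,0,0,0,0,1],
    [0,0,0,0,0,0,1],
    [0,0,0,0,0,0,1],
  ],
)

```text
t: 29.1
tool_pos: [0.6421, 0.0591, 0.1274]
tool_rot: [-3.133, 0.23, 0.002]
contact_force: [-1.1, -0.9, -0.5]
opening: 0.0853
```

```bash
cat >> h.py <<'E'
def pile(name="scene"):
    im,d,P=cloud(name); z=P[...,2]; g=(np.hypot(P[...,0]-.515,P[...,1]-.379)<.11)
    for lo,hi in((.018,.035),(.035,.045),(.045,.070),(.070,.078),(.078,.12)):
        m=g&(z>lo)&(z<hi)
        if m.sum()>60: c,w,h,a=rect(P[m][:,:2]); print(name,"pile",lo,hi,"c",c.round(4),"wh",round(w),round(h),"yaw",a.round(3),"z",np.median(z[m]).round(4))
E
python3 - <<'E'
from h import *
survey("wrist",lo=(.54,0.),hi=(.75,.12)); to(.6428,.059,-.146); pile(); survey("scene",lo=(.4,-.3),hi=(.72,.25))
E
```

```text
wrist [288 120  77 146] c [0.6404 0.0578] wh 119 58 yaw -0.141 z 0.0282
wrist [338 290  27  12] c [0.5418 0.049 ] wh 24 4 yaw -1.493 z 0.0162
wrist [321 309  27  12] c [0.5434 0.0656] wh 22 7 yaw -1.522 z 0.0428
tcp [0.642  0.0598 0.1275] yaw -0.1455 -> turn z 0.001 shift x,y cm 0.09 0.06
scene pile 0.018 0.035 c [0.5351 0.3598] wh 116 58 yaw 0.409 z 0.0249
scene pile 0.035 0.045 c [0.5146 0.379 ] wh 129 66 yaw -0.033 z 0.0387
scene [222 144  54  38] c [ 0.5441 -0.2789] wh 172 41 yaw 0.003 z 0.0251
scene [239 180  37  29] c [ 0.6303 -0.1718] wh 90 88 yaw 0.722 z 0.0309
scene [349 182  37  36] c [0.4889 0.0582] wh 117 55 yaw 0.149 z 0.0364
scene [267 198  50  39] c [ 0.64   -0.0501] wh 120 56 yaw -0.113 z 0.0286
scene [305 216  52  43] c [0.6413 0.0602] wh 120 56 yaw -0.168 z 0.0286
scene  sheet? [277 156  35  27] c [ 0.4684 -0.1692] wh 113 69 yaw -0.05 z 0.0065
```

jog_arm(
  deltas=[
    [0,0,0,0.2,0.15,3.5,1],
    [0,0,0,0,0,3.5,1],
    [0,0,0,0,0,3,1],
    [0,0,0,0,0,1.8,1],
    [0,0,0,0,0,0.9,1],
    [0,0,0,0,0,0.5,1],
    [0,0,0,0,0,0,1],
    [0,0,0,0,0,0,1],
  ],
)

```text
t: 29.92
tool_pos: [0.6455, 0.0576, -0.0023]
tool_rot: [-3.133, 0.228, -0.004]
contact_force: [0.1, 0.4, -0.1]
opening: 0.0854
```

jog_arm(
  deltas=[
    [0,0,0,0,0,0,0.4],
    [0,0,0,0,0,0,0.4],
    [0,0,0,0,0,0,0.4],
    [0,0,0,0,0,0,0.4],
    [0,0,0,0,0,0,0.4],
    [0,0,0,0,0,0,0.4],
  ],
  grip_force=50,
)

```text
t: 30.42
tool_pos: [0.6459, 0.0572, -0.0018]
tool_rot: [-3.133, 0.23, -0.005]
contact_force: [-1.5, 0.2, 5.3]
opening: 0.055
```

jog_arm(
  deltas=[
    [0,0,0,0,0,-0.8,0.4],
    [0,0,0,0,0,-2.5,0.4],
    [0,0,0,0,0,-3.5,0.4],
    [0,0,0,0,0,-3.5,0.4],
    [0,0,0,0,0,-1,0.4],
    [0,0,-0.112,0,0,0,0.4],
  ],
)

```text
t: 30.92
tool_pos: [0.6471, 0.057, 0.1141]
tool_rot: [3.141, -0.051, 0.013]
contact_force: [-0.2, 0.4, -1.3]
opening: 0.0544
```

jog_arm(
  deltas=[
    [0,0,0,-0.8,-2,0,0.4],
    [0,0,0,-1.5,-3.4,0,0.4],
    [0,0,0,-1.5,-3.4,0,0.4],
    [0,0,0,-1.5,-3.4,0,0.4],
    [0,0,0,-1.5,-3.4,0,0.4],
    [0,0,0,-1.5,-3.4,0,0.4],
    [0,0,0,-1.5,-3.4,0,0.4],
    [0,0,0,-1.5,-3.4,0,0.4],
    [0,0,0,-1.5,-3.3,0,0.4],
    [0,0,0,-1.2,-2.6,0,0.4],
    [0,0,0,0,0,0,0.4],
    [0,0,0,0,0,0,0.4],
  ],
)

```text
t: 31.92
tool_pos: [0.5136, 0.3795, 0.1076]
tool_rot: [3.14, -0.049, -0.003]
contact_force: [-0.6, -1.1, -1.9]
opening: 0.0544
```

jog_arm(
  deltas=[
    [0,0,0,0,0,0,0.4],
  ],
)

```text
t: 32.0
tool_pos: [0.5147, 0.3781, 0.1079]
tool_rot: [3.14, -0.053, -0.002]
contact_force: [-1.1, 0.2, -2.5]
opening: 0.0547
```

```bash
python3 - <<'E'
from h import *
o,p,R=pose(); print(p,o["contact_force"],o["opening"])
im=heldrect(p[2]+.02,p[2]+.04,False,.026); to(.515,.3788,-.034); im,d,P=cloud("wrist")
q=P[(P[...,2]>.033)&(P[...,2]<.043)&(np.hypot(P[...,0]-.515,P[...,1]-.379)<.09)]
T=(q-p)@R*1000; print("sheet below: far x",np.percentile(T[:,0],99),"y",np.percentile(T[T[:,0]>55][:,1],[1,99]))
E
```

```text
[0.51466504 0.37806354 0.10786448] [-1.10983726  0.24456288 -2.54892195] 0.05468764875902307
x 20 y [-23.9  23.4] z -29.7
x 26 y [-23.9  23.4] z -29.6
x 32 y [-23.8  23.4] z -29.5
x 38 y [-23.9  23.5] z -29.5
x 44 y [-24.4  24. ] z -28.1
x 50 y [-24.9  24.6] z -28.4
x 56 y [-24.8  24.4] z -24.9
far x 53.7
tcp [0.5151 0.3777 0.1081] yaw -0.0349 -> turn z -0.001 shift x,y cm -0.01 -0.11
sheet below: far x 63.11531457686319 y [-33.14079551  31.08292438]
```

jog_arm(
  deltas=[
    [0,0,0,0.15,-0.1,2,0.4],
    [0,0,0,0,0,2.5,0.4],
    [0,0,0,0,0,1.5,0.4],
    [0,0,0,0,0,0.6,0.4],
    [0,0,0,0,0,0.3,0.4],
    [0,0,0,0,0,0,0.4],
    [0,0,0,0,0,0,0.4],
    [0,0,0,0,0,0,0.4],
  ],
)

```text
t: 32.77
tool_pos: [0.5178, 0.3802, 0.0418]
tool_rot: [-3.14, 0.054, -0.004]
contact_force: [0.2, 0.2, -1.4]
opening: 0.0547
```

jog_arm(
  deltas=[
    [0,0,0,0,0,0.1,0.4],
    [0,0,0,0,0,0.1,0.4],
    [0,0,0,0,0,0,0.4],
    [0,0,0,0,0,0,0.4],
  ],
)

```text
t: 33.1
tool_pos: [0.5168, 0.3797, 0.0383]
tool_rot: [-3.141, 0.054, -0.0]
contact_force: [0.1, -0.4, -2.5]
opening: 0.0549
```

jog_arm(
  deltas=[
    [0,0,0,0,0.05,0.1,0.4],
    [0,0,0,0,0,0,0.4],
    [0,0,0,0,0,0,0.4],
  ],
)

```text
t: 33.35
tool_pos: [0.5167, 0.3791, 0.037]
tool_rot: [3.141, -0.054, -0.0]
contact_force: [0.0, 0.6, -3.1]
opening: 0.0547
```

jog_arm(
  deltas=[
    [0,0,0,0,0,0.1,0.4],
    [0,0,0,0,0,0,0.4],
  ],
)

```text
t: 33.52
tool_pos: [0.5169, 0.3792, 0.0362]
tool_rot: [-3.141, 0.054, -0.0]
contact_force: [-0.1, 0.5, -1.8]
opening: 0.0543
```

jog_arm(
  deltas=[
    [0,0,0,0,0,0.05,0.4],
    [0,0,0,0,0,0,0.4],
  ],
)

```text
t: 33.68
tool_pos: [0.5169, 0.3793, 0.0361]
tool_rot: [-3.141, 0.054, -0.0]
contact_force: [-1.5, -0.6, 1.9]
opening: 0.0545
```

jog_arm(
  deltas=[
    [0,0,0,0,0,0,0.8],
    [0,0,0,0,0,0,1],
    [0,0,0,0,0,0,1],
    [0,0,0,0,0,0,1],
    [0,0,0,0,0,-2,1],
    [0,0,0,0,0,-3.5,1],
    [0,0,0,0,0,-3.5,1],
    [0,0,0,-0.2,3,0,1],
    [0,0,0,-0.3,4,0,1],
    [0,0,0,-0.3,4,0,1],
    [0,0,0,-0.3,4,0,1],
    [0,0,0,-0.3,4,0,1],
  ],
)

```text
t: 34.68
tool_pos: [0.4959, 0.1883, 0.1258]
tool_rot: [-3.141, 0.052, -0.001]
contact_force: [0.6, -0.4, 0.3]
opening: 0.0854
```

jog_arm(
  deltas=[
    [0,0,0,-0.3,4,0,1],
    [0,0,0,-0.3,4,0,1],
    [0,0,0,-0.3,4,0,1],
    [0,0,0,-0.3,4,0,1],
    [0,0,0,-0.3,4,0,1],
    [0,0,0,-0.3,4,0,1],
    [0,0,0,-0.3,4,0,1],
    [0,0,0,-0.3,4,0,1],
    [0,0,0,-0.1,4,0,1],
    [0,0,0,0,0,0,1],
    [0,0,0,0,0,0,1],
    [0,0,0,0,0,0,1],
  ],
)

```text
t: 35.68
tool_pos: [0.4589, -0.169, 0.1255]
tool_rot: [-3.141, 0.055, 0.0]
contact_force: [0.8, 0.1, -0.0]
opening: 0.0854
```

```bash
python3 - <<'E'
from h import *
survey("wrist",lo=(.38,-.25),hi=(.58,-.09)); to(.4595,-.169); pile(); survey("scene",lo=(.4,-.3),hi=(.72,.25))
E
```

```text
wrist  sheet? [285 112  82 144] c [ 0.4604 -0.1705] wh 126 66 yaw -0.034 z 0.0061
tcp [ 0.459  -0.1683  0.1255] yaw -0.0334 -> turn z 0.0 shift x,y cm 0.05 0.07
scene pile 0.018 0.035 c [0.5729 0.3787] wh 61 14 yaw 1.53 z 0.0246
scene pile 0.035 0.045 c [0.5153 0.3791] wh 128 66 yaw -0.033 z 0.0387
scene pile 0.045 0.07 c [0.5118 0.3786] wh 122 57 yaw -0.022 z 0.0662
scene [222 144  54  39] c [ 0.5438 -0.2828] wh 173 40 yaw -0.037 z 0.0247
scene [239 180  37  29] c [ 0.6303 -0.1719] wh 90 89 yaw 0.902 z 0.0308
scene [349 181  37  38] c [0.4882 0.0568] wh 118 55 yaw 0.18 z 0.0369
scene [259 198  51  39] c [ 0.6523 -0.062 ] wh 121 57 yaw -0.139 z 0.0285
scene  sheet? [278 155  42  28] c [ 0.4634 -0.1707] wh 125 67 yaw -0.03 z 0.0067
```

Chamber B was knocked: in the scene view its outline centre moved from (0.640,-0.050) to (0.652,-0.062). I'll re-measure it before picking it up. For now, sheet 2.

jog_arm(
  deltas=[
    [0,0,0,0.15,0.15,3.5,1],
    [0,0,0,0,0,3.5,1],
    [0,0,0,0,0,3,1],
    [0,0,0,0,0,2,1],
    [0,0,0,0,0,1,1],
    [0,0,0,0,0,0.65,1],
    [0,0,0,0,0,0,1],
    [0,0,0,0,0,0,1],
  ],
)

```text
t: 36.5
tool_pos: [0.4614, -0.1708, -0.0098]
tool_rot: [3.14, -0.052, 0.002]
contact_force: [1.0, -1.0, 0.2]
opening: 0.0854
```

jog_arm(
  deltas=[
    [0,0,0,0,0,0,0.5],
    [0,0,0,0,0,0,0.5],
    [0,0,0,0,0,0,0.5],
    [0,0,0,0,0,0,0.5],
    [0,0,0,0,0,0,0.5],
  ],
  grip_force=25,
)

```text
t: 36.92
tool_pos: [0.4619, -0.1714, -0.0088]
tool_rot: [3.14, -0.054, 0.004]
contact_force: [-1.9, 1.4, 5.8]
opening: 0.0644
```

jog_arm(
  deltas=[
    [0,0,0,0,0,-0.5,0.5],
    [0,0,0,0,0,-2,0.5],
    [0,0,0,0,0,-3.5,0.5],
    [0,0,0,0,0,-3.5,0.5],
    [0,0,0,0,0,-3.5,0.5],
    [0,0,0,0,0,0,0.5],
  ],
)

```text
t: 37.42
tool_pos: [0.4651, -0.1733, 0.1284]
tool_rot: [3.134, -0.054, 0.022]
contact_force: [1.4, -0.8, 0.4]
opening: 0.0646
```

jog_arm(
  deltas=[
    [0,0,0,0.2,-3,0,0.5],
    [0,0,0,0.25,-4,0,0.5],
    [0,0,0,0.25,-4,0,0.5],
    [0,0,0,0.25,-4,0,0.5],
    [0,0,0,0.25,-4,0,0.5],
    [0,0,0,0.25,-4,0,0.5],
    [0,0,0,0.25,-4,0,0.5],
    [0,0,0,0.25,-4,0,0.5],
    [0,0,0,0.25,-4,0,0.5],
    [0,0,0,0.25,-4,0,0.5],
    [0,0,0,0.25,-4,0,0.5],
    [0,0,0,0.25,-4,0,0.5],
  ],
)

```text
t: 38.42
tool_pos: [0.506, 0.3001, 0.1197]
tool_rot: [-3.141, 0.053, -0.002]
contact_force: [-0.1, -1.2, 0.3]
opening: 0.0646
```

jog_arm(
  deltas=[
    [0,0,0,0.3,-4,0,0.5],
    [0,0,0,0.3,-3,0,0.5],
    [0,0,0,0.1,-1.05,0,0.5],
    [0,0,0,0,0,0,0.5],
    [0,0,0,0,0,0,0.5],
    [0,0,0,0,0,0,0.5],
  ],
)

```text
t: 38.92
tool_pos: [0.5157, 0.3769, 0.119]
tool_rot: [3.14, -0.055, -0.0]
contact_force: [-0.1, -0.0, -0.8]
opening: 0.0646
```

```bash
python3 - <<'E'
from h import *
o,p,R=pose(); print(p,o["contact_force"],o["opening"])
im=heldrect(p[2]-.0,p[2]+.03,True); to(.516,.3788,-.034)
E
```

```text
[0.51568423 0.37690131 0.11899875] [-0.06805516 -0.04528423 -0.76257957] 0.0646433558857358
x 20 y [-31.4  31.5] z -14.6
x 26 y [-31.3  31.5] z -14.6
x 32 y [-31.3  31.4] z -14.6
x 38 y [-31.5  31.5] z -14.6
x 44 y [-31.4  31.4] z -14.5
x 50 y [-31.2  31.4] z -14.5
x 56 y [-31.3  31.5] z -14.5
x 62 y [-31.4  31.4] z -14.4
far x 61.8
tcp [0.5158 0.3767 0.119 ] yaw -0.0357 -> turn z -0.002 shift x,y cm 0.02 -0.21
```

jog_arm(
  deltas=[
    [0,0,0,0.05,-0.2,1.5,0.5],
    [0,0,0,0,0,2,0.5],
    [0,0,0,0,0,1.5,0.5],
    [0,0,0,0,0,0.6,0.5],
    [0,0,0,0,0,0.3,0.5],
    [0,0,0,0,0,0,0.5],
    [0,0,0,0,0,0,0.5],
    [0,0,0,0,0,0.1,0.5],
    [0,0,0,0,0,0,0.5],
    [0,0,0,0,0,0,0.5],
  ],
)

```text
t: 39.8
tool_pos: [0.5167, 0.3805, 0.0599]
tool_rot: [-3.14, 0.054, -0.002]
contact_force: [0.1, 0.9, -1.1]
opening: 0.0643
```

jog_arm(
  deltas=[
    [0,0,0,0,0,0.1,0.5],
    [0,0,0,0,0,0,0.5],
    [0,0,0,0,0,0,0.5],
  ],
)

```text
t: 40.05
tool_pos: [0.5163, 0.3802, 0.0582]
tool_rot: [-3.141, 0.054, -0.0]
contact_force: [-0.4, 0.6, -1.0]
opening: 0.0648
```

jog_arm(
  deltas=[
    [0,0,0,0,0,0.05,0.5],
    [0,0,0,0,0,0,0.5],
  ],
)

```text
t: 40.22
tool_pos: [0.5163, 0.3802, 0.0575]
tool_rot: [3.141, -0.054, -0.0]
contact_force: [0.7, 0.1, -0.9]
opening: 0.0642
```

jog_arm(
  deltas=[
    [0,0,0,0,0.1,0,0.5],
    [0,0,0,0,0,0,0.5],
    [0,0,0,0,0,0.1,0.5],
    [0,0,0,0,0,0,0.5],
  ],
)

```text
t: 40.55
tool_pos: [0.5164, 0.3792, 0.0572]
tool_rot: [3.141, -0.054, 0.0]
contact_force: [-1.1, -1.9, 2.7]
opening: 0.0647
```

jog_arm(
  deltas=[
    [0,0,0,0,0,0.05,0.5],
    [0,0,0,0,0,0,0.5],
  ],
)

```text
t: 40.72
tool_pos: [0.5165, 0.3792, 0.0571]
tool_rot: [3.141, -0.054, 0.0]
contact_force: [-3.4, -2.2, 5.4]
opening: 0.0642
```

jog_arm(
  deltas=[
    [0,0,0,0,0,-0.05,0.8],
    [0,0,0,0,0,0,1],
    [0,0,0,0,0,0,1],
    [0,0,0,0,0,0,1],
    [0,0,0,0,0,-2,1],
    [0,0,0,0,0,-3,1],
    [0,0,0,0,0,-2.5,1],
    [0,0,0.105,0,0,0,1],
  ],
)

```text
t: 41.38
tool_pos: [0.5195, 0.3811, 0.1385]
tool_rot: [-3.128, 0.221, -0.014]
contact_force: [0.7, 0.3, 1.6]
opening: 0.0852
```

jog_arm(
  deltas=[
    [0,0,0,1.6,3.4,0,1],
    [0,0,0,1.6,3.5,0,1],
    [0,0,0,1.6,3.5,0,1],
    [0,0,0,1.6,3.5,0,1],
    [0,0,0,1.7,3.5,0,1],
    [0,0,0,1.7,3.5,0,1],
    [0,0,0,1.7,3.5,0,1],
    [0,0,0,1.7,3.5,0,1],
    [0,0,0,1.7,3.5,0,1],
    [0,0,0,1.7,3.5,0,1],
    [0,0,0,1.7,3.5,0,1],
    [0,0,0,1.6,3.4,0,1],
  ],
)

```text
t: 42.38
tool_pos: [0.6556, -0.0644, 0.1314]
tool_rot: [-3.134, 0.219, -0.0]
contact_force: [0.7, 0.5, -0.1]
opening: 0.0855
```

jog_arm(
  deltas=[
    [0,0,0,0,0,0,1],
    [0,0,0,0,0,0,1],
    [0,0,0,0,0,0,1],
  ],
)

```text
t: 42.63
tool_pos: [0.6551, -0.0621, 0.1312]
tool_rot: [-3.133, 0.219, 0.001]
contact_force: [1.3, 0.6, -0.3]
opening: 0.0851
```

```bash
python3 - <<'E'
from h import *
survey("wrist",lo=(.55,-.125),hi=(.75,.12)); to(.655,-.0625,-.139); pile(); survey("scene",lo=(.4,-.3),hi=(.72,.25))
E
```

```text
wrist [290 122  75 144] c [ 0.6513 -0.0643] wh 120 57 yaw -0.128 z 0.0283
tcp [ 0.6549 -0.0614  0.1312] yaw -0.1385 -> turn z 0.001 shift x,y cm 0.02 0.1
scene pile 0.018 0.035 c [0.5736 0.3775] wh 64 13 yaw 1.542 z 0.025
scene pile 0.035 0.045 c [0.5628 0.3774] wh 66 32 yaw 1.568 z 0.0387
scene pile 0.045 0.07 c [0.5287 0.3594] wh 126 60 yaw 0.354 z 0.0543
scene pile 0.07 0.078 c [0.5146 0.3791] wh 130 66 yaw -0.034 z 0.0726
scene [222 155  43  27] c [ 0.567  -0.2801] wh 126 28 yaw -0.099 z 0.0253
scene [239 180  37  29] c [ 0.6307 -0.1712] wh 91 88 yaw 0.741 z 0.0308
scene [349 181  37  37] c [0.488  0.0565] wh 119 55 yaw 0.182 z 0.0365
scene [259 198  51  39] c [ 0.6524 -0.0625] wh 120 56 yaw -0.128 z 0.0287
```

jog_arm(
  deltas=[
    [0,0,-0.008,0.1,0.3,3.5,0.9],
    [0,0,0,0,0,3.5,0.9],
    [0,0,0,0,0,3,0.9],
    [0,0,0,0,0,2,0.9],
    [0,0,0,0,0,1,0.9],
    [0,0,0,0,0,0.55,0.9],
    [0,0,0,0,0,0,0.9],
    [0,0,0,0,0,0,0.9],
  ],
)

```text
t: 43.45
tool_pos: [0.6571, -0.0653, -0.0023]
tool_rot: [3.135, -0.205, 0.004]
contact_force: [-0.4, 0.3, 0.2]
opening: 0.0768
```

jog_arm(
  deltas=[
    [0,0,0,0,0,0,0.4],
    [0,0,0,0,0,0,0.4],
    [0,0,0,0,0,0,0.4],
    [0,0,0,0,0,0,0.4],
    [0,0,0,0,0,0,0.4],
    [0,0,0,0,0,0,0.4],
  ],
  grip_force=50,
)

```text
t: 43.95
tool_pos: [0.6578, -0.0658, -0.0013]
tool_rot: [3.134, -0.206, 0.006]
contact_force: [0.3, -0.5, 5.9]
opening: 0.0546
```

jog_arm(
  deltas=[
    [0,0,0,0,0,-0.8,0.4],
    [0,0,0,0,0,-2.5,0.4],
    [0,0,0,0,0,-3.5,0.4],
    [0,0,0,0,0,-3.5,0.4],
    [0,0,0,0,0,-3.5,0.4],
    [0,0,-0.096,0,0,0,0.4],
    [0,0,0,0,0,0,0.4],
  ],
)

```text
t: 44.53
tool_pos: [0.6576, -0.0659, 0.1381]
tool_rot: [3.14, -0.053, 0.009]
contact_force: [0.7, -0.6, -2.6]
opening: 0.0548
```

jog_arm(
  deltas=[
    [0,0,0,-0.9,-2.5,0,0.4],
    [0,0,0,-1.3,-3.8,0,0.4],
    [0,0,0,-1.3,-3.8,0,0.4],
    [0,0,0,-1.4,-3.8,0,0.4],
    [0,0,0,-1.4,-3.8,0,0.4],
    [0,0,0,-1.4,-3.8,0,0.4],
    [0,0,0,-1.4,-3.8,0,0.4],
    [0,0,0,-1.4,-3.8,0,0.4],
    [0,0,0,-1.4,-3.8,0,0.4],
    [0,0,0,-1.3,-3.8,0,0.4],
    [0,0,0,-1.3,-3.8,0,0.4],
    [0,0,0,-0.9,-3.4,0,0.4],
  ],
)

```text
t: 45.53
tool_pos: [0.5144, 0.3799, 0.1314]
tool_rot: [3.139, -0.058, -0.007]
contact_force: [0.6, 0.8, -1.5]
opening: 0.0548
```

jog_arm(
  deltas=[
    [0,0,0,0,0,0,0.4],
    [0,0,0,0,0,0,0.4],
    [0,0,0,0,0,0,0.4],
  ],
)

```text
t: 45.78
tool_pos: [0.5164, 0.3777, 0.132]
tool_rot: [3.139, -0.057, -0.005]
contact_force: [0.3, 0.4, -2.4]
opening: 0.0545
```

```bash
python3 - <<'E'
from h import *
o,p,R=pose(); print(p,o["contact_force"],o["opening"])
im=heldrect(p[2]+.005,p[2]+.04,False,.0255); to(.5175,.379,-.034); im,d,P=cloud("wrist")
q=P[(P[...,2]>.067)&(P[...,2]<.077)&(np.hypot(P[...,0]-.515,P[...,1]-.379)<.09)]
T=(q-p)@R*1000; print("sheet below: far x",np.percentile(T[:,0],99),"y",np.percentile(T[T[:,0]>55][:,1],[1,99]))
E
```

```text
[0.51635699 0.37768204 0.13199903] [ 0.28686162  0.38406503 -2.43254582] 0.05452944684539622
x 20 y [-23.8  23.3] z -28.9
x 26 y [-23.8  23.4] z -28.8
x 32 y [-23.8  23.4] z -28.7
x 38 y [-24.   23.4] z -28.7
x 44 y [-24.2  24.1] z -27.2
x 50 y [-24.4  24.4] z -26.4
x 56 y [-13.1  24. ] z -14.6
far x 53.0
tcp [0.5169 0.3773 0.1325] yaw -0.0369 -> turn z -0.003 shift x,y cm 0.06 -0.17
sheet below: far x 61.918625526442995 y [-33.67492849  30.54095475]
```

jog_arm(
  deltas=[
    [0,0,-0.002,0.1,-0.15,1.5,0.4],
    [0,0,0,0,0,2,0.4],
    [0,0,0,0,0,1.5,0.4],
    [0,0,0,0,0,0.5,0.4],
    [0,0,0,0,0,0.3,0.4],
    [0,0,0,0,0,0,0.4],
    [0,0,0,0,0,0,0.4],
    [0,0,0,0,0,0,0.4],
    [0,0,0,0,0,0,0.4],
  ],
)

```text
t: 46.63
tool_pos: [0.5192, 0.3806, 0.0774]
tool_rot: [-3.14, 0.052, -0.003]
contact_force: [-0.1, 1.2, -2.6]
opening: 0.0544
```

jog_arm(
  deltas=[
    [0,0,0,0,0,0.1,0.4],
    [0,0,0,0,0,0,0.4],
    [0,0,0,0,0,0,0.4],
  ],
)

```text
t: 46.88
tool_pos: [0.5186, 0.3802, 0.0754]
tool_rot: [-3.141, 0.052, -0.001]
contact_force: [0.1, 0.1, -1.7]
opening: 0.0547
```

Correct y by about 1 mm and keep lowering in small steps.

jog_arm(
  deltas=[
    [0,0,0,-0.05,0.1,0.1,0.4],
    [0,0,0,0,0,0.1,0.4],
    [0,0,0,0,0,0,0.4],
    [0,0,0,0,0,0,0.4],
  ],
)

```text
t: 47.22
tool_pos: [0.5178, 0.3791, 0.0729]
tool_rot: [3.141, -0.052, -0.001]
contact_force: [0.2, 0.6, -2.6]
opening: 0.0548
```

jog_arm(
  deltas=[
    [0,0,0,0,0,0.1,0.4],
    [0,0,0,0,0,0,0.4],
    [0,0,0,0,0,0,0.4],
  ],
)

```text
t: 47.47
tool_pos: [0.5179, 0.3791, 0.072]
tool_rot: [3.141, -0.052, -0.0]
contact_force: [0.4, 0.2, -1.9]
opening: 0.0545
```

jog_arm(
  deltas=[
    [0,0,0,0,0,0.05,0.4],
    [0,0,0,0,0,0,0.4],
    [0,0,0,0,0,0,0.4],
  ],
)

```text
t: 47.72
tool_pos: [0.518, 0.3791, 0.0716]
tool_rot: [3.141, -0.052, -0.0]
contact_force: [0.4, 0.5, -2.6]
opening: 0.0546
```

jog_arm(
  deltas=[
    [0,0,0,0,0,0.05,0.4],
    [0,0,0,0,0,0,0.4],
  ],
)

```text
t: 47.88
tool_pos: [0.518, 0.3791, 0.071]
tool_rot: [3.141, -0.052, -0.0]
contact_force: [0.1, -0.7, -2.3]
opening: 0.0544
```

jog_arm(
  deltas=[
    [0,0,0,0,0,0.05,0.4],
    [0,0,0,0,0,0,0.4],
  ],
)

```text
t: 48.05
tool_pos: [0.518, 0.3792, 0.0707]
tool_rot: [-3.141, 0.052, -0.0]
contact_force: [0.6, -0.3, -0.7]
opening: 0.0548
```

jog_arm(
  deltas=[
    [0,0,0,0,0,0.05,0.4],
    [0,0,0,0,0,0,0.4],
  ],
)

```text
t: 48.22
tool_pos: [0.5181, 0.3792, 0.0706]
tool_rot: [-3.141, 0.052, -0.0]
contact_force: [-1.3, -1.2, 0.7]
opening: 0.0546
```

jog_arm(
  deltas=[
    [0,0,0,0,0,0,0.8],
    [0,0,0,0,0,0,1],
    [0,0,0,0,0,0,1],
    [0,0,0,0,0,0,1],
    [0,0,0,0,0,-2,1],
    [0,0,0,0,0,-3,1],
    [0,0,0,0,0,-2.5,1],
    [0,0,-0.11,0,0,0,1],
    [0,0,-0.109,0,0,0,1],
  ],
)

```text
t: 48.97
tool_pos: [0.5196, 0.3801, 0.1485]
tool_rot: [-3.125, -0.299, -0.008]
contact_force: [-0.6, -0.0, -0.3]
opening: 0.0855
```

jog_arm(
  deltas=[
    [0,0,0,-1.1,3.46,0,1],
    [0,0,0,-1.1,3.46,0,1],
    [0,0,0,-1.1,3.46,0,1],
    [0,0,0,-1.1,3.46,0,1],
    [0,0,0,-1.1,3.46,0,1],
    [0,0,0,-1.1,3.46,0,1],
    [0,0,0,-1.1,3.46,0,1],
    [0,0,0,-1.1,3.46,0,1],
    [0,0,0,-1.1,3.46,0,1],
    [0,0,0,0,0,0,1],
    [0,0,0,0,0,0,1],
    [0,0,0,0,0,0,1],
  ],
)

```text
t: 49.97
tool_pos: [0.4784, 0.0549, 0.1453]
tool_rot: [-3.128, -0.29, -0.001]
contact_force: [0.1, 1.1, 0.7]
opening: 0.0857
```

```bash
python3 - <<'E'
from h import *
survey("wrist",lo=(.38,-0.02),hi=(.58,.12)); to(.478,.055,.185); pile(); survey("top",lo=(.38,-.5),hi=(.66,-.27));survey("scene",lo=(.38,-.5),hi=(.66,-.27))
E
```

```text
wrist [292 108  68 136] c [0.488  0.0549] wh 117 57 yaw 0.184 z 0.0367
tcp [0.4784 0.0555 0.1453] yaw 0.1864 -> turn z 0.001 shift x,y cm -0.05 0.04
scene pile 0.018 0.035 c [0.5739 0.3787] wh 61 13 yaw 1.539 z 0.0251
scene pile 0.035 0.045 c [0.5637 0.3772] wh 66 31 yaw -1.566 z 0.0388
scene pile 0.045 0.07 c [0.5731 0.377 ] wh 64 12 yaw 1.529 z 0.0543
scene pile 0.07 0.078 c [0.5158 0.379 ] wh 128 66 yaw -0.035 z 0.0726
scene pile 0.078 0.12 c [0.5124 0.3796] wh 121 57 yaw -0.036 z 0.1001
top [416 181  83  70] c [ 0.5339 -0.3735] wh 216 170 yaw 1.489 z 0
scene [180 125  92  58] c [ 0.536  -0.3743] wh 218 174 yaw 1.483 z 0
```

jog_arm(
  deltas=[
    [0,0,0,0,0,3.5,1],
    [0,0,0,0,0,3.5,1],
    [0,0,0,0,0,3.5,1],
    [0,0,0,0,0,2.5,1],
    [0,0,0,0,0,1.2,1],
    [0,0,0,0,0,0.6,1],
    [0,0,0,0,0,0,1],
    [0,0,0,0,0,0,1],
  ],
)

```text
t: 50.83
tool_pos: [0.4788, 0.0553, -0.0023]
tool_rot: [3.128, 0.293, 0.001]
contact_force: [0.3, 0.4, 0.4]
opening: 0.0852
```

jog_arm(
  deltas=[
    [0,0,0,0,0,0,0.4],
    [0,0,0,0,0,0,0.4],
    [0,0,0,0,0,0,0.4],
    [0,0,0,0,0,0,0.4],
    [0,0,0,0,0,0,0.4],
    [0,0,0,0,0,0,0.4],
  ],
)

```text
t: 51.33
tool_pos: [0.4799, 0.0547, -0.001]
tool_rot: [3.128, 0.291, 0.005]
contact_force: [-0.3, -0.5, 6.3]
opening: 0.0544
```

jog_arm(
  deltas=[
    [0,0,0,0,0,-0.8,0.4],
    [0,0,0,0,0,-2.5,0.4],
    [0,0,0,0,0,-3.5,0.4],
    [0,0,0,0,0,-3.5,0.4],
    [0,0,0,0,0,-2.5,0.4],
    [0,0,0.09,0,0,0,0.4],
    [0,0,0.09,0,0,0,0.4],
    [0,0,0.09,0,0,0,0.4],
    [0,0,0,0,0,0,0.4],
  ],
)

```text
t: 52.08
tool_pos: [0.4775, 0.0548, 0.1249]
tool_rot: [-3.139, 0.135, 0.001]
contact_force: [0.9, -0.3, -2.6]
opening: 0.0542
```

```bash
python3 - <<'E'
from h import *
to(.529,-.3735,-.084)
E
```

```text
tcp [0.4775 0.0548 0.1249] yaw -0.0857 -> turn z -0.002 shift x,y cm 8.73 42.25
```

jog_arm(
  deltas=[
    [0,0,0,0.5,2.5,0,0.4],
    [0,0,0,0.75,3.7,0,0.4],
    [0,0,0,0.75,3.7,0,0.4],
    [0,0,0,0.75,3.7,0,0.4],
    [0,0,0,0.75,3.7,0,0.4],
    [0,0,0,0.75,3.7,0,0.4],
    [0,0,0,0.75,3.7,0,0.4],
    [0,0,0,0.75,3.7,0,0.4],
    [0,0,0,0.75,3.7,0,0.4],
    [0,0,0,0.75,3.7,0,0.4],
    [0,0,0,0.75,3.7,0,0.4],
    [0,0,0,0.7,2.75,0,0.4],
  ],
)

```text
t: 53.08
tool_pos: [0.5285, -0.3763, 0.1244]
tool_rot: [-3.139, 0.131, 0.002]
contact_force: [-0.1, 0.4, -2.9]
opening: 0.0545
```

jog_arm(
  deltas=[
    [0,0,0,0,0,0,0.4],
    [0,0,0,0,0,0,0.4],
  ],
)

```text
t: 53.25
tool_pos: [0.5287, -0.3746, 0.1243]
tool_rot: [-3.137, 0.133, 0.002]
contact_force: [-0.5, 1.0, -3.5]
opening: 0.0545
```

```bash
python3 - <<'E'
from h import *
im,d,P=cloud("wrist"); cv2.imwrite("pics/w6.png",im[:,:,::-1]); to(.529,-.3735,-.084)
im,d,P=cloud("scene"); z=P[...,2]; 
o,p,R=pose(); print(p,o["contact_force"])
E
```

```text
tcp [ 0.5287 -0.3733  0.1241] yaw -0.0836 -> turn z 0.0 shift x,y cm 0.03 0.02
[ 0.52880832 -0.37255165  0.12420095] [-0.20360931  0.3708698  -3.388819  ]
```

View pics/w6.png

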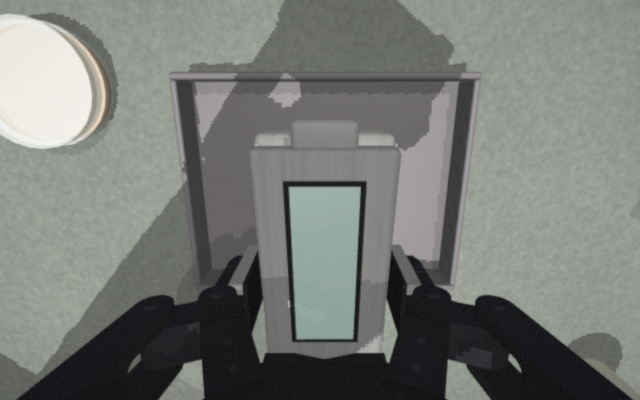

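The wrist view shows chamber D (about 250–400 px wide) squarely over the grey tray interior (about 190–470). I'll lower it.

jog_arm(
  deltas=[
    [0,0,0,0,0,2.5,0.4],
    [0,0,0,0,0,3.5,0.4],
    [0,0,0,0,0,3,0.4],
    [0,0,0,0,0,1.5,0.4],
    [0,0,0,0,0,0.8,0.4],
    [0,0,0,0,0,0.3,0.4],
    [0,0,0,0,0,0,0.4],
    [0,0,0,0,0,0,0.4],
    [0,0,0,0,0,0,0.4],
  ],
)

```text
t: 54.1
tool_pos: [0.5308, -0.3747, 0.0116]
tool_rot: [3.136, -0.132, 0.005]
contact_force: [-0.4, 0.4, -2.8]
opening: 0.0545
```

jog_arm(
  deltas=[
    [0,0,0,0,0,0.1,0.4],
    [0,0,0,0,0,0.1,0.4],
    [0,0,0,0,0,0,0.4],
    [0,0,0,0,0,0,0.4],
  ],
)

```text
t: 54.43
tool_pos: [0.5294, -0.3736, 0.0073]
tool_rot: [3.139, -0.132, 0.0]
contact_force: [0.2, -0.4, -2.3]
opening: 0.0545
```

jog_arm(
  deltas=[
    [0,0,0,0,0,0.1,0.4],
    [0,0,0,0,0,0,0.4],
  ],
)

```text
t: 54.6
tool_pos: [0.5292, -0.3735, 0.0059]
tool_rot: [-3.139, 0.132, 0.0]
contact_force: [-0.4, -0.7, -3.2]
opening: 0.0548
```

jog_arm(
  deltas=[
    [0,0,0,0,0,0.1,0.4],
    [0,0,0,0,0,0,0.4],
  ],
)

```text
t: 54.77
tool_pos: [0.5292, -0.3734, 0.0048]
tool_rot: [-3.139, 0.132, 0.001]
contact_force: [0.0, 0.5, -3.9]
opening: 0.0548
```

jog_arm(
  deltas=[
    [0,0,0,0,0,0.1,0.4],
    [0,0,0,0,0,0,0.4],
  ],
)

```text
t: 54.93
tool_pos: [0.5295, -0.3736, 0.0042]
tool_rot: [3.139, -0.132, 0.0]
contact_force: [-0.3, -0.4, -2.0]
opening: 0.0545
```

jog_arm(
  deltas=[
    [0,0,0,0,0,0.05,0.4],
    [0,0,0,0,0,0,0.4],
  ],
)

```text
t: 55.1
tool_pos: [0.5295, -0.3736, 0.0041]
tool_rot: [3.139, -0.132, -0.0]
contact_force: [-1.6, 1.3, 1.0]
opening: 0.0545
```

jog_arm(
  deltas=[
    [0,0,0,0,0,0,0.8],
    [0,0,0,0,0,0,1],
    [0,0,0,0,0,0,1],
    [0,0,0,0,0,0,1],
    [0,0,0,0,0,-2,1],
    [0,0,0,0,0,-3.5,1],
    [0,0,0,0,0,-4,1],
    [0,0,0,0,0,-4,1],
    [0,0,0,0,0,-4,1],
    [0,0,0,-3,0,0,1],
    [0,0,0,-3,0,0,1],
    [0,0,0,0,0,0,1],
  ],
)

```text
t: 56.1
tool_pos: [0.4663, -0.3681, 0.179]
tool_rot: [3.138, -0.135, -0.002]
contact_force: [-0.5, 0.1, -0.7]
opening: 0.0855
```

```bash
python3 - <<'E'
from h import *
pile(); pile("top")
im=survey("scene",lo=(.38,-.5),hi=(.78,.36)); cv2.imwrite("pics/s9.png",cv2.resize(im[80:340,150:580,::-1],None,fx=1.8,fy=1.8))
im,d,P=cloud("scene"); m=(P[...,2]>.015)&(abs(P[...,0]-.535)<.07)&(abs(P[...,1]+.374)<.05); c,w,h,a=rect(P[m][:,:2]); print("repair",c,w,h,a,np.percentile(P[m][:,2],[5,50,95]))
print(ctrl.get_obs()["t"],ctrl.get_obs()["tool_pos"])
E
```

```text
scene pile 0.018 0.035 c [0.5736 0.3774] wh 64 13 yaw 1.547 z 0.0251
scene pile 0.035 0.045 c [0.563  0.3774] wh 66 32 yaw 1.559 z 0.0386
scene pile 0.045 0.07 c [0.5725 0.377 ] wh 64 12 yaw 1.523 z 0.0545
scene pile 0.07 0.078 c [0.5155 0.3791] wh 128 66 yaw -0.035 z 0.0726
scene pile 0.078 0.12 c [0.512  0.3795] wh 123 57 yaw -0.033 z 0.1002
top pile 0.035 0.045 c [0.5046 0.3555] wh 137 52 yaw -0.395 z 0.0381
top pile 0.045 0.07 c [0.5143 0.3772] wh 127 60 yaw -0.039 z 0.0662
top pile 0.07 0.078 c [0.5139 0.3789] wh 126 67 yaw -0.052 z 0.0721
top pile 0.078 0.12 c [0.5106 0.3791] wh 119 56 yaw -0.015 z 0.0994
scene [180 125  96  58] c [ 0.5363 -0.3748] wh 222 174 yaw 1.498 z 0.0405
scene [239 180  37  29] c [ 0.631  -0.1715] wh 90 89 yaw 0.577 z 0.0308
scene [442 216  69  80] c [0.5142 0.33  ] wh 201 63 yaw -0.029 z 0.0738
scene [197 219  49  27] c [ 0.7714 -0.1541] wh 138 17 yaw -1.52 z 0.0144
scene [415 283  48  56] c [0.7243 0.3224] wh 69 68 yaw 0.014 z 0.0521
scene  sheet? [445 229  49  66] c [0.5116 0.3276] wh 186 59 yaw 0.03 z 0.0049
repair [ 0.53124402 -0.37383252] 131.9663543701172 99.81942749023438 0.00306304070946406 [0.02387156 0.30309689 0.39892117]
56.3 [ 0.47002179 -0.36860026  0.17871983]
```

View pics/s9.png

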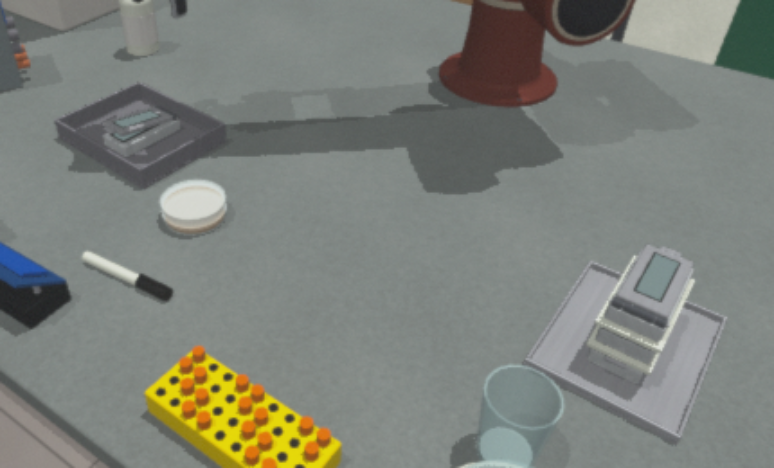

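The final view shows the pile squarely in the stock tray at about (645,320), alternating with both sheets. D lies flat in the repair tray at about (140,128), and the bystanders are unmoved. The lids read shut: the pile top is at 100 mm, against 100 mm expected. Handing in.

```bash
python3 -c "
from station import ctrl
print(ctrl.finish_job())"
```

```text
the job is handed in; nothing more can be done
None
```

The job is done and handed in at about 56 s of robot time, with no verdict reported.

- **Flexing:** Four chambers were present. Three swung fully shut. The one nearest the robot on its left (starting near x 0.48, y 0.06) jammed at 0.15 rad under 14 N.
- **Stock tray:** The three good chambers are in one pile in the middle, shut and lengthwise, with both sheets laid between them, so no sheet is left over.
- **Repair tray:** The seized chamber lies flat in the middle of the tray.

**Last checks:**
- **Pile:** Its top is at 100 mm, the height expected for three shut chambers and two sheets. Each layer I could measure is centred to about 1–2 mm and its yaw matches the tray.
- **Bystanders:** The dishes, marker and beaker read within a few millimetres of where they started.
- **Knocked chamber:** One good chamber was knocked about 17 mm mid-run. I noticed, measured it again and picked it up from its new place.

**Readings that disagreed or failed:**
- **Fingertips:** They measured about 6 mm behind the TCP when shut, not the stated 22 mm ahead. I worked from the measured value.
- **Seized chamber's outline:** The last numeric check in the repair tray was spoiled because the gripper was in the way. Its place there rests on the placing contact and the final picture.

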